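# Re-hang the lift-off cupboard door

### The job

Lift the washed wooden door out of its slotted stand, hang it on the little white cupboard by lowering both hinge sockets gently over the two upright pins until it sits fully home, then let go and swing the door shut. The pin strip may have been shifted sideways in its screw slots, so feel for the pins without forcing the hinge, and leave the other things on the worktop alone.

Things in the scene. Friction and masses are not known exactly. Their poses are not given: they have to be found in the camera images.
- cupboard: white open-fronted cupboard fixed to the worktop, 110 deep (x) x 180 wide (y) x 150 mm high. Origin: centre of its underside; x points to its back, y to the left seen from the front, z up. Front face at x = -55. A steel strip at the front's left carries two upright brass pins on one vertical line 18 mm ahead of the front. A swung-shut door meets two rubber buffers 12 mm high at y = -50.
- hinge_middle (a point): fixed point at x = -73, y = 60, z = 44 mm on the cupboard: the lower pin's tip if the strip sat mid-slot. It does not follow the strip: the pins really stand anywhere up to 8 mm to either side of it along the cupboard's y (exact in x), and are rigid there.
- upper_pin_middle (a point): the same for the upper pin: fixed point 80 mm higher, z = 124 mm. Pins: diameter 8 mm, 14 mm long with a flat, barely broken (0.4 mm) tip, rising from steel shoulders (radius 8 mm) whose tops are at z = 30 and 110 mm. The lower knuckle cannot pass down over the upper pin and shoulder: bring the door in from the front, just above the pin tips.
- door: lift-off wooden door, about 0.25 kg. Origin: on the axis of its two sockets, level with its lower edge; leaf from x = 13 to 126, y = -6 to 6, z = 0 to 140 mm. Starts upright in the stand's groove, lower edge 10 mm above the worktop. On the pins it turns freely and leans up to 0.03 rad in their play. Square open its x axis points along the cupboard's -x; shut, along the cupboard's -y.
- door_socket (a point): mouth (underside centre) of the lower socket, at z = 20 mm on the door's axis; the upper one is 80 mm above. Each is a steel knuckle 26 mm across, 18 mm high, bore 10 mm right through. Fully home the knuckles rest on the shoulders (door origin 10 mm above the worktop); pin tips are first touched with the origin 24 mm above it.
- door_top (a point): middle of the top edge, at x = 65, z = 140 mm on the door, about above its centre of mass: a good place to grip (12 mm thick)
- door_edge (a point): middle of the free upright edge, at x = 126, z = 70 mm on the door. The outer face is the door's -y side, with a brass knob at x = 112, z = 60 mm reaching to y = -19 mm
- stand: dark wooden stand fixed to the worktop, 90 x 70 mm; groove 16 mm wide along its x, floor 10 mm high, rails 37 mm high. Origin: centre of its underside
- counter_bell: bystander: chrome bell, diameter 84, 62 mm high; origin under its centre
- espresso_cup: bystander: green espresso cup, 63 x 88 x 49 mm; origin under its centre
- pencil: bystander: yellow pencil 136 mm long lying flat
- keys: bystander: bunch of keys lying flat, 104 x 121 mm
- grinder_brush: bystander: brush 150 mm long lying flat
Not all that is in view belongs to the job. There is more than one size of the door; the one meant has the size given above.

How it is judged (in metres and radians):
On the way, in this order (a step that is already met when the one before it is completed fails the run):
1. the door has been lifted clear of its stand (height (world z) of door above 0.05 m), for 0.2 s.
2. the door hangs fully home on both pins (z of door in the frame of cupboard between 0.007 and 0.013 m and horizontal distance between door and hinge_middle below 0.0115 m and angle between door's own z axis and vertical below 0.08 rad), for 0.2 s.
At the end, for the whole second after the job is handed in: the door hangs on both pins, its origin 7 to 13 mm above the cupboard's underside, within 11.5 mm of hinge_middle in plan and upright within 0.08 rad; it is shut (free edge less than 16 mm ahead of the pin line, on the opening's side) and at rest (all of step 2 and x of door_edge in the frame of cupboard above -0.089 m and y of door_edge in the frame of cupboard below 0 m and linear speed of door below 0.02 m/s); the robot touches nothing.
It fails at once if the door is pressed against the hinge or cupboard with more than 25 N (contact force between door and cupboard above 25 N).
It fails at once if a bystander is moved by more than 3 cm (distance of any of counter_bell, espresso_cup, pencil, keys, grinder_brush from where it was at the start of the episode above 0.03 m).
It also fails if it takes over 72 s, if anything falls off the work surface, if the arm or the gripper's body presses on something with over 40 N, if the wrist force passes 120 N, or if a joint passes its speed limit or range.

### The arm

A 6-joint arm with a two-finger parallel gripper is mounted at the origin on a cart in front of the work surface, level with it; the furniture and walls round the work are solid. World frame = base frame: x ahead of the robot, y to its left, z up, the work surface at z = 0. Lengths are in m, angles in degrees, forces in N, time in s.
With the tool pointing down it reaches from about 0.325 to 0.85 m from the base axis. Payload 15.5 kg.
Tool frame: the origin (TCP) lies midway between the tips of the shut fingers; the grasp point (between the pads) lies 19 mm behind it (grasp_offset is the z of the grasp point in the tool frame, in m); z points along the fingers, x is the direction in which the jaws open and shut, and the axes are right-handed (so a half turn about z gives the same grasp; the last joint's range is limited). The gripper opens to 91 mm and grips with 3 to 60 N. Pads are 32 mm wide; open, the fingers measure 118 mm over their backs; the gripper's body (76 mm by 178 mm) begins 60 mm behind the grasp point.
Start: joints at [-72.737, 28.281, 77.091, -0, 74.628, -5.472], TCP at [0.242, -0.576, 0.214] pointing down, gripper open.
Joint ranges: [-166.48, 166.48], [-47.26, 123.95], [12.59, 153.08], [-70.14, 250.14], [6.76, 159.57], [-176.63, 176.63]. Speed limits (degrees/s): [108.29, 108.29, 147.25, 172.46, 172.46, 172.46].

### API

Orientations are given as a 3x3 rotation matrix whose columns are the frame's x, y, z axes.
In Python, from workcell import * gives the robot as it stands. The module is installed in compiled form; this text tells all that it offers.
- The arm moves only by the tool send_rows, never from a script. Its argument "steps" is a list of rows, each an object of numbers: "tx", "ty", "tz": the shift along the tool's x, y, z in m; "wx", "wy", "wz": the turn, a rotation vector about the tool's x, y, z in degrees. A call has exactly 10 rows; each row shifts and turns the commanded pose from where the row before left it, along the tool's axes as they then stand; what a row does not reach is not made up. A row lasts 1/8 s, in which the tool goes at most 62.5 mm and 10.7 degrees, less where a joint would pass 70% of its speed; a pose out of reach is approached as far as the arm can. A call with a gripper value outside its range is refused whole. "claw" is the opening, from 0 (shut) to 1 (fully open), set as the call begins (left out, the last holds). The fingers move at their own pace and stop on an object; the grip force is fixed at half the most. Time passes only in rows, so rows that do not move let the fingers close, or fill a call up. It gives the time, the measured TCP pose, the force and the opening at its end, in the units of the state.
- sense(): the state, without advancing time (a new reading comes with each control period).
- grab_frame(name): name is "side" or "top"; returns the picture (384x512x3 uint8, red, green, blue); there is no depth.
- camera_info(name): a dict with "intrinsics" (3x3 intrinsics, pixels), "R" (3x3) and "t" (3): a world point X has camera coordinates R X + t. Camera axes: x right, y down, z forward; pixel columns grow to the right and rows downward; lengths in m; the calibration is good to about 2 mm. A picture is of the moment at which its call begins. camera_info takes no time and is no camera call.
- finish_job(): hands the job in, once; it reports no verdict.
The state is a dict: "time_s": time; "joints": joint angles; "qd": joint speeds; "tau": joint torques, N m; "tool_pos": TCP position; "orientation": TCP orientation; "contact_force": force on the tool from outside, world axes, zero at the start; "wrist_torque": the same for the moment, N m; "width": finger opening in m.
Only numpy, scipy, OpenCV 4.12 (cv2) and the standard library are available. Lean on these libraries where they do the work, as an engineer would, in place of code of your own. Each camera call takes 0.05 s, during which the arm holds its last target.

## Working session

There is one attempt and no reset: what is moved stays moved. The work goes in short steps, Python scripts to look and compute and a tool call to move; the robot and the scene stay as the last step left them, time stands still between calls to the robot, and variables do not carry over. Pictures are saved under pics/ and viewed, and the job is handed in when it is done.

Besides the shell and the picture viewer there is one more tool, called after "Emit:" in YAML: its name, and indented under it one key for each argument. send_rows: Moves the arm, as the interface text tells. Its arguments: {"type":"object","properties":{"steps":{"type":"array","items":{"type":"object","properties":{"tx":{"type":"number"},"ty":{"type":"number"},"tz":{"type":"number"},"wx":{"type":"number"},"wy":{"type":"number"},"wz":{"type":"number"}}}},"claw":{"type":"number"}},"required":["steps"]}

```bash
ls; mkdir -p pics
python3 - <<'E'
from workcell import *
import cv2,numpy as np
s=sense();print(s)
for n in("side","top"):
    im=grab_frame(n);cv2.imwrite(f"pics/{n}0.png",im[:,:,::-1])
    c=camera_info(n);print(n,c)
E
```

```text
pics
{'time_s': 0.0, 'joints': array([-7.27381945e+01,  2.83143427e+01,  7.71262793e+01,  2.20249049e-03,
        7.46265354e+01, -5.47244806e+00]), 'qd': array([ 0.04544881,  0.00437884, -0.0267351 , -0.02012546,  0.01656811,
       -0.04969972]), 'tau': array([ 1.59825497e-03, -8.78803468e+01, -3.81857407e+01,  7.08638434e-02,
        5.32234332e-02, -1.17410261e-05]), 'tool_pos': array([ 0.24143702, -0.57609453,  0.21334917]), 'orientation': array([[ 3.86447900e-01, -9.22311186e-01, -3.12416051e-04],
       [-9.22310505e-01, -3.86447997e-01,  1.13032140e-03],
       [-1.16324063e-03, -1.48665724e-04, -9.99999312e-01]]), 'contact_force': array([0.12078919, 0.48541431, 0.55828553]), 'wrist_torque': array([-0.01062912, -0.00054457,  0.04250078]), 'width': 0.09087863508256921}
side {'intrinsics': array([[383.55730251,   0.        , 257.4173189 ],
       [  0.        , 383.55730251, 192.31012185],
       [  0.        ,   0.        ,   1.        ]]), 'R': array([[-0.80940508, -0.58673614,  0.02457898],
       [-0.29075914,  0.36403678, -0.8848369 ],
       [ 0.51021813, -0.72333805, -0.46525211]]), 't': array([0.40412447, 0.28027545, 0.92468487])}
top {'intrinsics': array([[446.50736146,   0.        , 256.12173287],
       [  0.        , 446.50736146, 187.13922354],
       [  0.        ,   0.        ,   1.        ]]), 'R': array([[-0.2312    , -0.97280013, -0.01436873],
       [-0.76508765,  0.19091757, -0.61497266],
       [ 0.60098872, -0.13118834, -0.78841751]]), 't': array([0.09706841, 0.46503548, 1.18033616])}
```

View pics/side0.png

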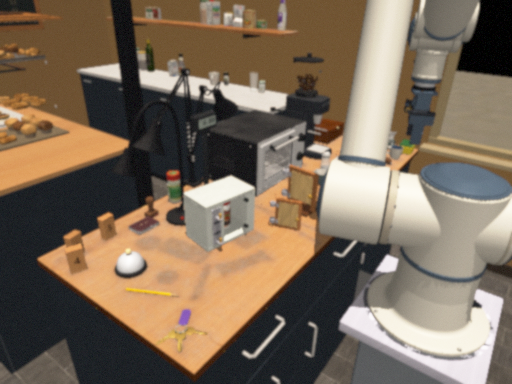

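View pics/top0.png

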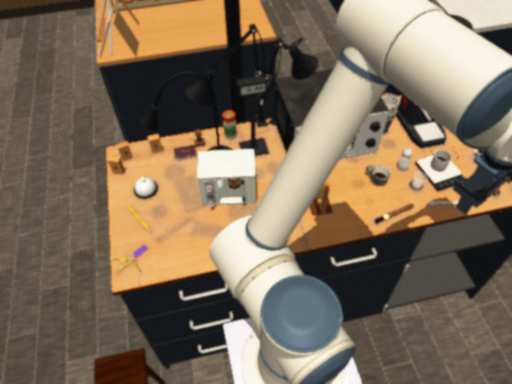

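```bash
cat > h.py <<'E'
import numpy as np,cv2
from workcell import *
def proj(n,X):
    c=camera_info(n);p=np.atleast_2d(X)@c['R'].T+c['t'];q=p@c['intrinsics'].T;return q[:,:2]/q[:,2:]
def ray(n,uv):
    c=camera_info(n);C=-c['R'].T@c['t'];d=c['R'].T@np.linalg.solve(c['intrinsics'],[uv[0],uv[1],1.]);return C,d
def atz(n,uv,z):
    C,d=ray(n,uv);return C+d*(z-C[2])/d[2]
def crop(src,dst,x0,y0,w,h,k):
    im=cv2.imread(src)[y0:y0+h,x0:x0+w];cv2.imwrite(dst,cv2.resize(im,None,fx=k,fy=k,interpolation=cv2.INTER_CUBIC))
E
python3 - <<'E'
from h import *
crop('pics/side0.png','pics/c1.png',170,155,160,110,5)
crop('pics/top0.png','pics/c2.png',180,130,160,100,5)
E
```

```text
(no output)
```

View pics/c1.png

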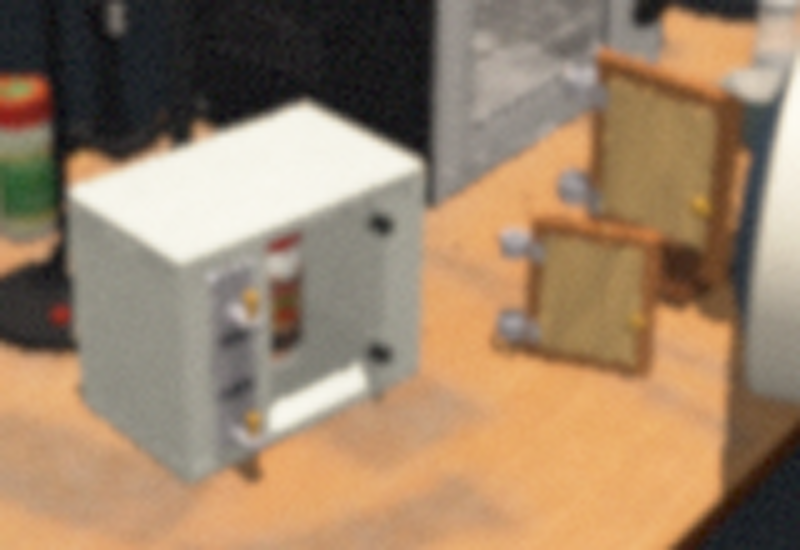

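View pics/c2.png

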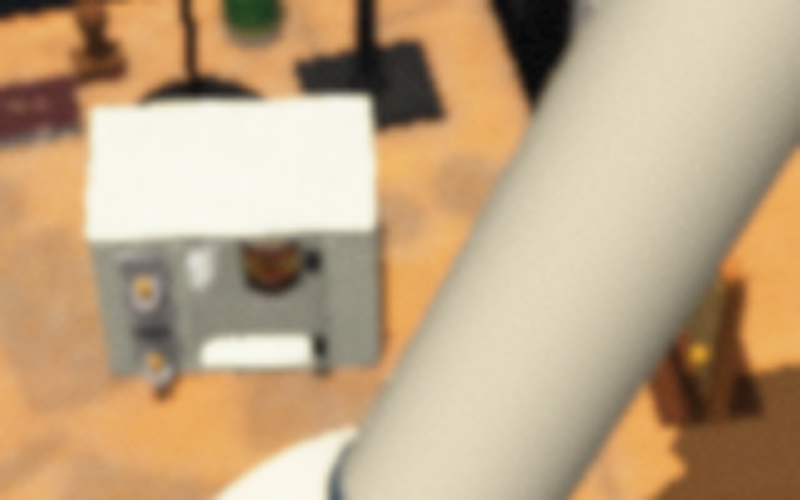

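Run:
```python
from h import *
f=lambda x,y:(170+x/5,155+y/5)
g=lambda x,y:(180+x/5,130+y/5)
for nm,p,z in [('cup FL bot',f(195,480),0),('FL top',f(185,265),.15),('FR top',f(422,162),.15),('BR top',f(308,98),.15),('BL top',f(70,190),.15),('FRbot',f(418,375),0),
 ('small botleft',f(500,350),0),('small botright',f(645,372),.01),('small topright',f(660,235),.11),
 ('big hinge top',f(600,50),.15),('big top R',f(735,95),.15),('big top h140',f(600,50),.14),('stand',f(690,300),0),('stand R',f(715,318),0)]:
    print(nm,np.round(p,1),atz('side',p,z).round(4))
for nm,p,z in [('BL',g(92,108),.15),('BR',g(373,95),.15),('FR',g(377,228),.15),('FL',g(88,242),.15),('FLb',g(112,375),0),('FRb',g(380,365),0),('standFL',g(665,425),.0),('standFR',g(760,410),0.0),('railFL',g(652,380),.037),('railFR',g(745,375),.037),('knob',g(700,353),.07)]:
    print(nm,np.round(p,1),atz('top',p,z).round(4))
```

```text
cup FL bot [209. 251.] [0.5654 0.1469 0.    ]
FL top [207. 208.] [0.5578 0.1556 0.15  ]
FR top [254.4 187.4] [ 0.5306 -0.0216  0.15  ]
BR top [231.6 174.6] [ 0.6401 -0.0484  0.15  ]
BL top [184. 193.] [0.6673 0.1331 0.15  ]
FRbot [253.6 230. ] [ 0.5292 -0.0207  0.    ]
small botleft [270. 225.] [ 0.5048 -0.0769  0.    ]
small botright [299.  229.4] [ 0.4104 -0.0988  0.01  ]
small topright [302. 202.] [ 0.4076 -0.0971  0.11  ]
big hinge top [290. 165.] [ 0.5354 -0.231   0.15  ]
big top R [317. 174.] [ 0.4293 -0.2245  0.15  ]
big top h140 [290. 165.] [ 0.5469 -0.251   0.14  ]
stand [308. 215.] [ 0.4387 -0.2084  0.    ]
stand R [313.  218.6] [ 0.414  -0.1983  0.    ]
BL [198.4 151.6] [0.6705 0.1306 0.15  ]
BR [254.6 149. ] [ 0.6371 -0.0488  0.15  ]
FR [255.4 175.6] [ 0.5276 -0.0255  0.15  ]
FL [197.6 178.4] [0.56   0.1503 0.15  ]
FLb [202.4 205. ] [0.5669 0.1507 0.    ]
FRb [256. 203.] [ 0.5315 -0.0261  0.    ]
standFL [313. 215.] [ 0.4388 -0.197   0.    ]
standFR [332. 212.] [ 0.4351 -0.2615  0.    ]
railFL [310.4 206. ] [ 0.4511 -0.1888  0.037 ]
railFR [329. 205.] [ 0.4404 -0.2484  0.037 ]
knob [320.  200.6] [ 0.442 -0.215  0.07 ]
```

Run:
```python
from h import *
crop('pics/side0.png','pics/c3.png',265,155,64,75,10)
crop('pics/top0.png','pics/c4.png',300,170,50,50,10)
print(proj('top',[[0,0,0],[0,0,.5],[.48,-.23,.15]]),ray('top',(0,0))[0],ray('side',(0,0))[0])
```

```text
[[292.84157527 363.05670727]
 [307.17438056 276.62453812]
 [323.2831091  174.73295674]] [-0.3311336   0.16049105  1.21797655] [-0.06319794  0.80394361  0.66827668]
```

View pics/c3.png

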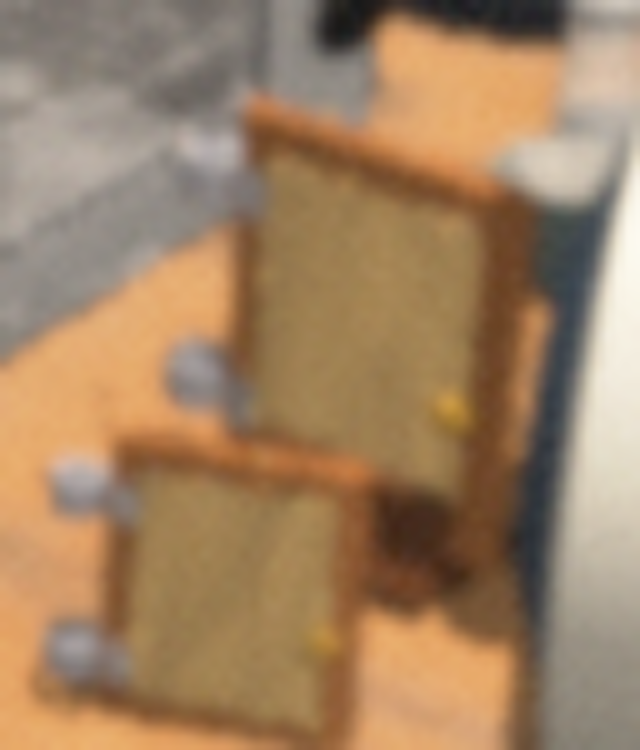

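View pics/c4.png

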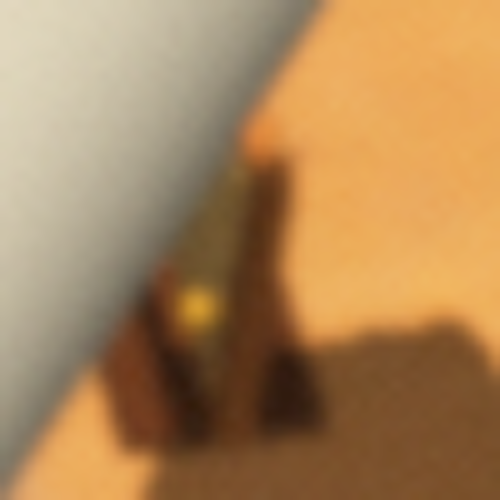

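```bash
cat >> h.py <<'E'
from scipy.optimize import least_squares
def Rz(a): return np.array([[np.cos(a),-np.sin(a),0],[np.sin(a),np.cos(a),0],[0,0,1]])
def fitpose(obs,p0,z,extra=None):
    def r(p):
        R=Rz(p[2]);o=[]
        for n,X,uv in obs:
            o+=list((proj(n,R@np.array(X)+[p[0],p[1],z])[0]-uv))
        return o
    s=least_squares(r,p0,loss='soft_l1');return s.x,np.array(r(s.x)).reshape(-1,2)
E
python3 - <<'E'
from h import *
s=lambda x,y:(265+x/10-.5+.05,155+y/10-.45)
t=lambda x,y:(300+x/10-.45,170+y/10-.45)
D=[('side',(.013,-.006,.14),s(252,122)),('side',(.126,-.006,.14),s(498,200)),('side',(.126,.006,.14),s(530,190)),('side',(.013,.006,.14),s(258,98)),('side',(.112,-.019,.06),s(452,408)),
('side',(0,0,.109),s(207,162)),('side',(0,0,.029),s(196,377)),('top',(.112,-.019,.06),t(197,308)),('top',(.126,.006,.14),t(288,155)),('top',(.126,-.006,.14),t(243,155))]
p,r=fitpose(D,[.55,-.23,3.14],.01);print(p[:2],np.degrees(p[2]));print(r.round(1))
E=[('side',(.0,-.006,.1),s(120,440)),('side',(.0,0,.01),s(70,655))]
f=lambda x,y:(170+x/5-.4,155+y/5-.4)
g=lambda x,y:(180+x/5-.4,130+y/5-.4)
C=[('side',(-.055,.09,0),f(195,478)),('side',(-.055,.09,.15),f(185,265)),('side',(-.055,-.09,.15),f(422,162)),('side',(.055,-.09,.15),f(308,99)),('side',(.055,.09,.15),f(71,190)),('side',(-.055,-.09,0),f(418,376)),
('top',(.055,.09,.15),g(91,107)),('top',(.055,-.09,.15),g(373,95)),('top',(-.055,-.09,.15),g(377,231)),('top',(-.055,.09,.15),g(88,239)),('top',(-.055,.09,0),g(112,375)),('top',(-.055,-.09,0),g(380,364))]
p,r=fitpose(C,[.6,.05,-.2],0);print(p[:2],np.degrees(p[2]));print(r.round(1))
E
```

```text
[ 0.55621196 -0.23878063] 173.6132283373209
[[-1.9 -2.4]
 [ 1.2 -0.2]
 [ 0.1 -0.3]
 [-0.3 -1. ]
 [-2.3  0.8]
 [ 0.2  0.2]
 [-0.  -0.8]
 [-2.  -0.5]
 [ 0.4  1.9]
 [ 1.   2.3]]
[0.60226694 0.0527518 ] -10.611978935817653
[[-0.5  1.6]
 [-0.4 -1. ]
 [ 0.9 -0.2]
 [-0.   0.5]
 [-0.7 -0.4]
 [ 0.7 -0.7]
 [ 0.3  0.1]
 [-0.7 -0. ]
 [ 0.1 -1.2]
 [-0.2 -0.1]
 [ 0.3  0.9]
 [ 0.2  0.6]]
```

Emit:
send_rows:
  steps:
    - {"tz":-0.03,"wz":9.7}
    - {"tz":-0.03,"wz":9.7}
    - {"tz":-0.03,"wz":9.7}
    - {"tx":-0.05,"ty":-0.03}
    - {"tx":-0.053,"ty":-0.03}
    - {"tx":-0.053,"ty":-0.03}
    - {"tx":-0.053,"ty":-0.03}
    - {"tx":-0.053,"ty":-0.03}
    - {"tx":-0.053,"ty":-0.03}
    - {"tx":-0.053,"ty":-0.03}
  claw: 1

```text
validation failed for argument at $.st...
```

Run:
```python
from h import *
s=sense();print(s['time_s'],s['tool_pos'],s['orientation'].round(3))
for n in("side","top"):
    im=grab_frame(n);cv2.imwrite(f"pics/{n}1.png",im[:,:,::-1])
crop('pics/side1.png','pics/d1.png',260,130,80,90,6)
```

```text
0.1 [ 0.24144057 -0.57613603  0.21341301] [[ 0.386 -0.922 -0.   ]
 [-0.922 -0.386  0.001]
 [-0.001 -0.    -1.   ]]
```

View pics/d1.png

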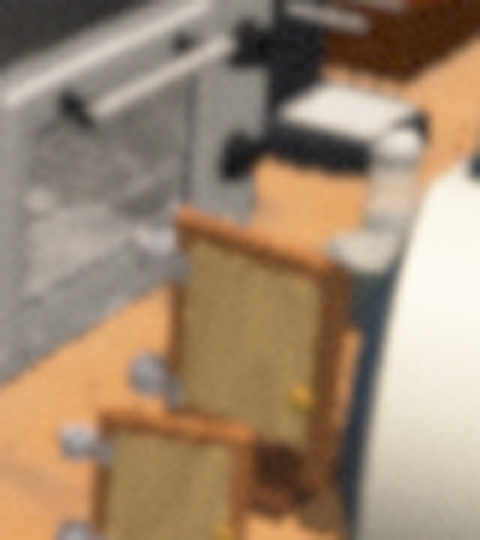

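View pics/top1.png

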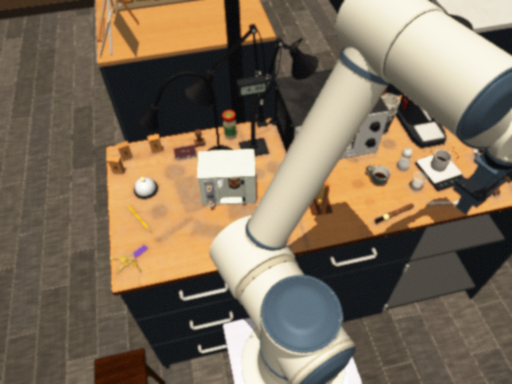

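View pics/side1.png

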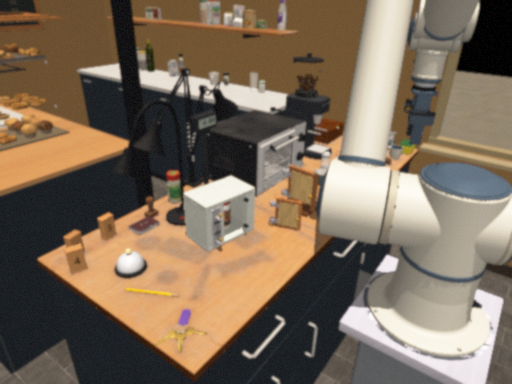

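Emit:
send_rows:
  steps:
    - {"tx":0,"ty":0,"tz":-0.03,"wx":0,"wy":0,"wz":9.7}
    - {"tx":0,"ty":0,"tz":-0.03,"wx":0,"wy":0,"wz":9.7}
    - {"tx":0,"ty":0,"tz":-0.03,"wx":0,"wy":0,"wz":9.7}
    - {"tx":-0.05,"ty":-0.03,"tz":0,"wx":0,"wy":0,"wz":0}
    - {"tx":-0.053,"ty":-0.03,"tz":0,"wx":0,"wy":0,"wz":0}
    - {"tx":-0.053,"ty":-0.03,"tz":0,"wx":0,"wy":0,"wz":0}
    - {"tx":-0.053,"ty":-0.03,"tz":0,"wx":0,"wy":0,"wz":0}
    - {"tx":-0.053,"ty":-0.03,"tz":0,"wx":0,"wy":0,"wz":0}
    - {"tx":-0.053,"ty":-0.03,"tz":0,"wx":0,"wy":0,"wz":0}
    - {"tx":-0.053,"ty":-0.03,"tz":0,"wx":0,"wy":0,"wz":0}
  claw: 1

```text
time_s: 1.45
tool_pos: [0.4919, -0.2322, 0.304]
orientation: [[-0.111, -0.994, 0.0], [-0.994, 0.111, -0.0], [0.0, -0.0, -1.0]]
contact_force: [-0.0, -0.7, 1.0]
width: 0.0909
```

Run:
```python
from h import *
s=sense();print(s['time_s'],s['tool_pos'],s['orientation'].round(3),s['joints'].round(1))
for n in("side","top"):
    im=grab_frame(n);cv2.imwrite(f"pics/{n}2.png",im[:,:,::-1])
crop('pics/side2.png','pics/d2.png',250,110,90,110,5)
print(atz('side',(302.5,168),0),atz('side',(265,190),0),atz('top',(367,155),0))
```

```text
1.45 [ 0.49190875 -0.23220186  0.3039613 ] [[-0.111 -0.994  0.   ]
 [-0.994  0.111 -0.   ]
 [ 0.    -0.    -1.   ]] [-31.6  17.2  80.8  -0.   82.   64.8]
[ 0.64986658 -0.53723472  0.        ] [ 0.65821511 -0.26825314  0.        ] [ 0.64401386 -0.46908572  0.        ]
```

View pics/d2.png

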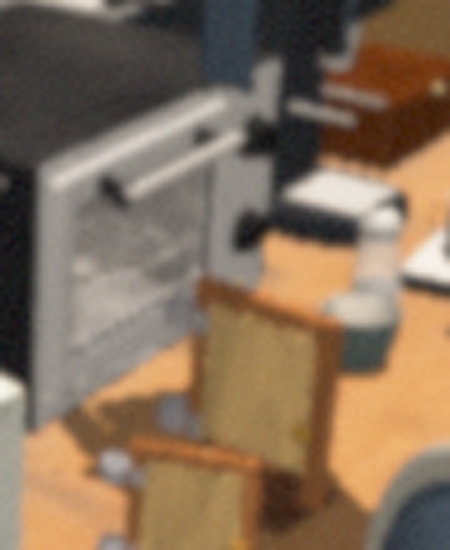

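View pics/top2.png

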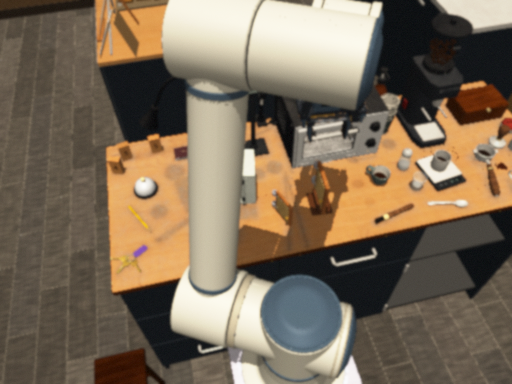

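Run:
```python
from h import *
crop('pics/top2.png','pics/d3.png',255,130,90,90,8)
crop('pics/side2.png','pics/d4.png',265,150,64,70,9)
print(proj('side',[.492,-.232,.304]),proj('top',[.492,-.232,.304]))
```

```text
[[305.1165237  123.31804982]] [[328.25194225 136.86501567]]
```

View pics/d3.png

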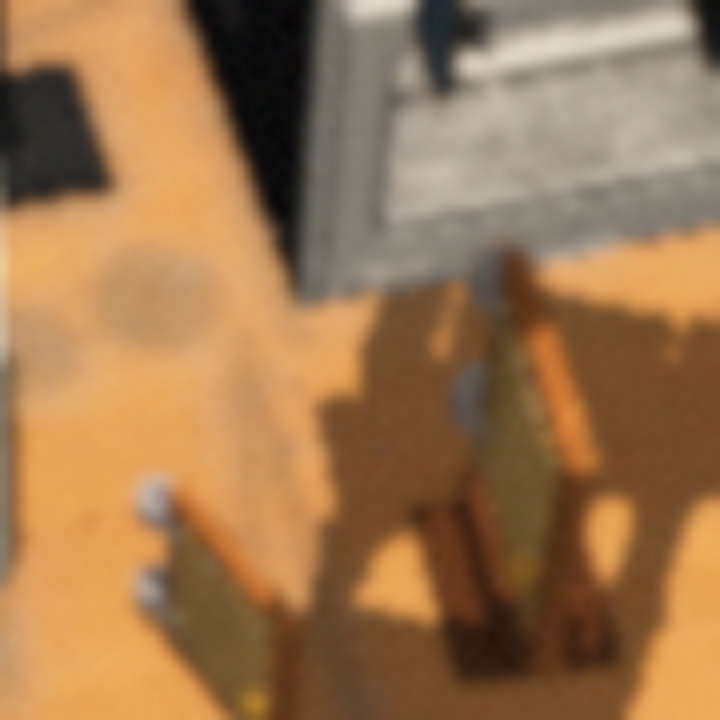

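View pics/d4.png

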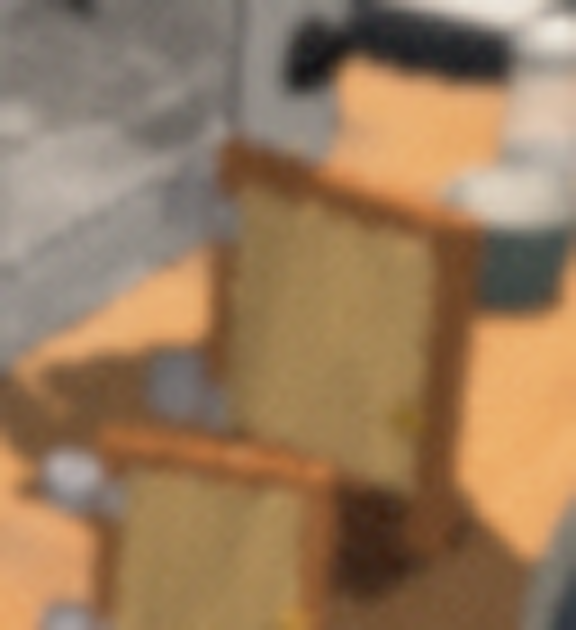

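View pics/side2.png

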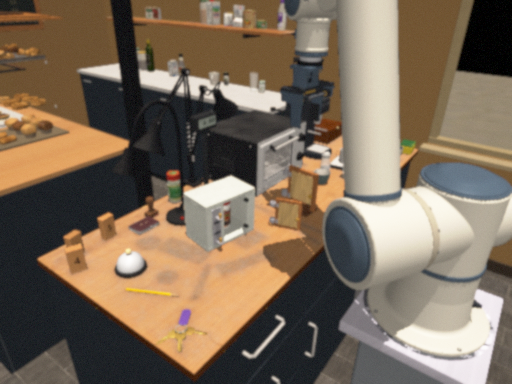

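Run:
```python
from h import *
s=lambda x,y:(265+x/9-.44,150+y/9-.44)
t=lambda x,y:(255+x/8-.44,130+y/8-.44)
D=[('side',(.126,.006,.14),s(482,222)),('side',(.013,.006,.14),s(232,140)),('side',(.013,-.006,.14),s(222,175)),('side',(.126,-.006,.14),s(440,234)),('side',(.112,-.019,.06),s(405,415)),
('side',(0,0,.029),s(178,388)),('top',(.112,-.019,.06),t(524,567)),('top',(.126,.006,.14),t(598,467)),('top',(.126,-.006,.14),t(558,474)),('top',(0,0,.109),t(490,275)),('top',(0,0,.029),t(468,402)),('top',(.013,.006,.14),t(528,255))]
p,r=fitpose(D,[.55,-.23,3.14],.01);print(p[:2],np.degrees(p[2]));print(r.round(1))
R=Rz(p[2]);c=R@[.065,0,.14]+[p[0],p[1],.01];print(c)
print('deg stand')
```

```text
[ 0.55154735 -0.23249289] 176.05080236347317
[[ 0.7 -0.4]
 [-0.  -0.9]
 [-1.  -3.8]
 [ 3.4 -0.6]
 [-0.8  1.2]
 [-0.  -0.1]
 [-2.7  0.9]
 [-0.3  0.3]
 [ 0.9  0. ]
 [ 0.1  0.2]
 [ 0.7 -0.1]
 [-0.9 -0.9]]
[ 0.4867017  -0.22801622  0.15      ]
deg stand
```

```bash
cat >> h.py <<'E'
def wire(src,dst,n,p,z,box,k,tilt=None):
    x0,y0,w,h=box
    im=cv2.resize(cv2.imread(src)[y0:y0+h,x0:x0+w],None,fx=k,fy=k,interpolation=cv2.INTER_CUBIC)
    R=Rz(p[2]) if tilt is None else tilt
    P=lambda X:(((proj(n,R@np.array(X)+[p[0],p[1],z])[0]-[x0,y0])+.5)*k-.5).round().astype(int).tolist()
    V=[(x,y,zz) for x in(.013,.126) for y in(-.006,.006) for zz in(0,.14)]
    for a in range(8):
        for b in range(a):
            if sum(u!=v for u,v in zip(V[a],V[b]))==1: cv2.line(im,P(V[a]),P(V[b]),(255,255,0) if V[a][1]==V[b][1]==-.006 else (0,0,255),1)
    for zz in(.02,.038,.1,.118):
        cv2.polylines(im,[np.array([P((.013*np.cos(q),.013*np.sin(q),zz)) for q in np.linspace(0,6.28,20)])],True,(0,255,0),1)
    cv2.circle(im,P((.112,-.019,.06)),3,(255,0,255),1)
    cv2.imwrite(dst,im)
E
python3 - <<'E'
from h import *
s=lambda x,y:(265+x/9-.44,150+y/9-.44)
t=lambda x,y:(255+x/8-.44,130+y/8-.44)
D=[('side',(.126,.006,.14),s(482,222)),('side',(.013,.006,.14),s(232,140)),
('side',(0,0,.029),s(178,388)),('top',(.126,.006,.14),t(598,467)),('top',(0,0,.109),t(490,275)),('top',(0,0,.029),t(468,402)),('top',(.013,.006,.14),t(528,255)),('side',(.112,-.016,.06),s(405,415)),('top',(.112,-.016,.06),t(524,567))]
p,r=fitpose(D,[.55,-.23,3.14],.01);print(p[:2],np.degrees(p[2]));print(r.round(1))
wire('pics/side2.png','pics/w1.png','side',p,.01,(265,150,64,70),8)
wire('pics/top2.png','pics/w2.png','top',p,.01,(295,155,45,65),9)
a=cv2.imread('pics/w1.png');b=cv2.imread('pics/w2.png');H=max(a.shape[0],b.shape[0])
o=np.zeros((H,0,3),np.uint8)
pad=lambda i:np.vstack([i,np.zeros((H-i.shape[0],i.shape[1],3),np.uint8)])
cv2.imwrite('pics/w3.png',cv2.resize(np.hstack([pad(a),pad(b)]),None,fx=.85,fy=.85))
E
```

```text
[ 0.55196989 -0.23244145] 177.09621894845606
[[ 0.9 -0.7]
 [-0.1 -1. ]
 [-0.1 -0.2]
 [ 0.4  0.1]
 [ 0.1  0.1]
 [ 0.7 -0.2]
 [-0.9 -1. ]
 [ 0.   0.7]
 [-1.2  0.7]]
```

View pics/w3.png

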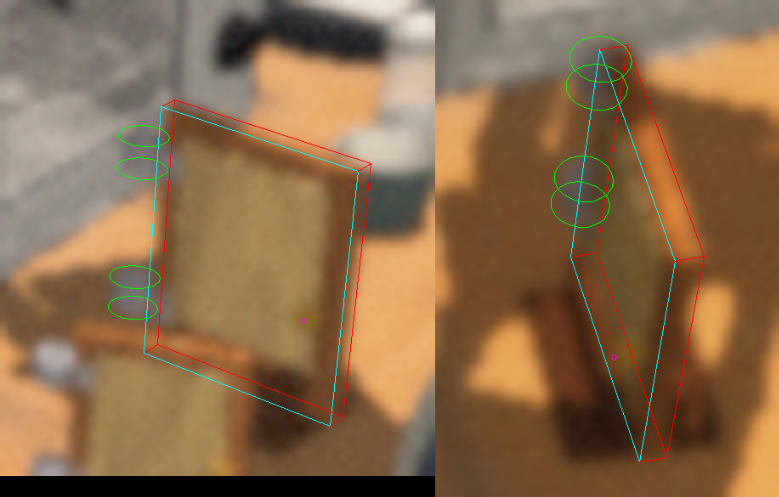

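Emit:
send_rows:
  steps:
    - {"tx":-0.004,"ty":0.005,"tz":0.02,"wx":0,"wy":0,"wz":-3.5}
    - {"tx":0,"ty":0,"tz":0.025,"wx":0,"wy":0,"wz":0}
    - {"tx":0,"ty":0,"tz":0.025,"wx":0,"wy":0,"wz":0}
    - {"tx":0,"ty":0,"tz":0.025,"wx":0,"wy":0,"wz":0}
    - {"tx":0,"ty":0,"tz":0.025,"wx":0,"wy":0,"wz":0}
    - {"tx":0,"ty":0,"tz":0.025,"wx":0,"wy":0,"wz":0}
    - {"tx":0,"ty":0,"tz":0.02,"wx":0,"wy":0,"wz":0}
    - {"tx":0,"ty":0,"tz":0.011,"wx":0,"wy":0,"wz":0}
    - {"tx":0,"ty":0,"tz":0.006,"wx":0,"wy":0,"wz":0}
    - {"tx":0,"ty":0,"tz":0.002,"wx":0,"wy":0,"wz":0}
  claw: 1

```text
time_s: 2.8
tool_pos: [0.4866, -0.2296, 0.1201]
orientation: [[-0.05, -0.999, 0.0], [-0.999, 0.05, -0.0], [0.0, -0.0, -1.0]]
contact_force: [1.3, 1.1, 0.6]
width: 0.0913
```

Run:
```python
from h import *
for n in("side","top"):
    im=grab_frame(n);cv2.imwrite(f"pics/{n}3.png",im[:,:,::-1])
a=cv2.imread('pics/side3.png')[100:230,245:345];b=cv2.imread('pics/top3.png')[110:240,265:365]
cv2.imwrite('pics/e3.png',cv2.resize(np.hstack([a,b]),None,fx=4,fy=4,interpolation=2))
```

```text
(no output)
```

View pics/e3.png

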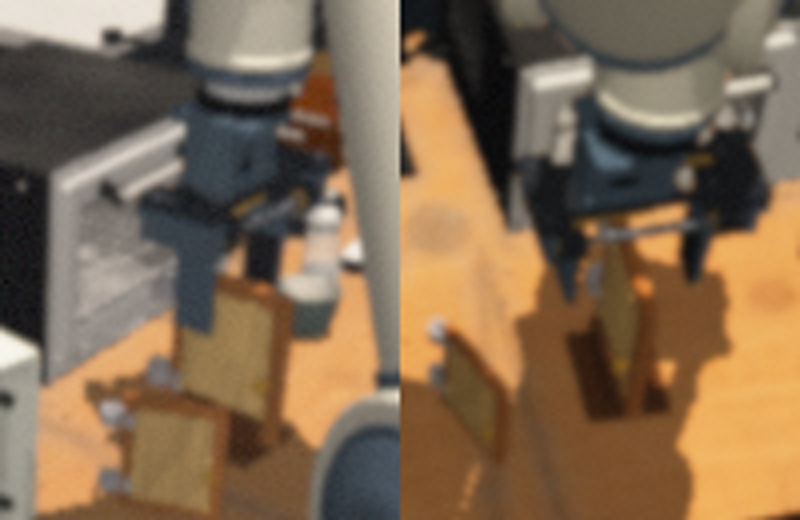

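The jaws straddle the larger door, which stands in the dark stand (side view about (302,190)). The smaller one at (287,212) is the decoy. I'll close the gripper now.

Emit:
send_rows:
  steps:
    - {"tx":0,"ty":0,"tz":0,"wx":0,"wy":0,"wz":0}
    - {"tx":0,"ty":0,"tz":0,"wx":0,"wy":0,"wz":0}
    - {"tx":0,"ty":0,"tz":0,"wx":0,"wy":0,"wz":0}
    - {"tx":0,"ty":0,"tz":0,"wx":0,"wy":0,"wz":0}
    - {"tx":0,"ty":0,"tz":0,"wx":0,"wy":0,"wz":0}
    - {"tx":0,"ty":0,"tz":0,"wx":0,"wy":0,"wz":0}
    - {"tx":0,"ty":0,"tz":0,"wx":0,"wy":0,"wz":0}
    - {"tx":0,"ty":0,"tz":0,"wx":0,"wy":0,"wz":0}
    - {"tx":0,"ty":0,"tz":0,"wx":0,"wy":0,"wz":0}
    - {"tx":0,"ty":0,"tz":0,"wx":0,"wy":0,"wz":0}
  claw: 0

```text
time_s: 4.15
tool_pos: [0.4866, -0.2298, 0.1199]
orientation: [[-0.05, -0.999, 0.0], [-0.999, 0.05, -0.001], [0.001, -0.0, -1.0]]
contact_force: [0.3, -3.6, -2.1]
width: 0.012
```

Emit:
send_rows:
  steps:
    - {"tx":0,"ty":0,"tz":-0.005,"wx":0,"wy":0,"wz":0}
    - {"tx":0,"ty":0,"tz":-0.01,"wx":0,"wy":0,"wz":0}
    - {"tx":0,"ty":0,"tz":-0.02,"wx":0,"wy":0,"wz":0}
    - {"tx":0,"ty":0,"tz":-0.02,"wx":0,"wy":0,"wz":0}
    - {"tx":0,"ty":0,"tz":-0.02,"wx":0,"wy":0,"wz":0}
    - {"tx":0,"ty":0,"tz":-0.02,"wx":0,"wy":0,"wz":0}
    - {"tx":0,"ty":0,"tz":-0.02,"wx":0,"wy":0,"wz":0}
    - {"tx":0,"ty":0,"tz":-0.02,"wx":0,"wy":0,"wz":0}
    - {"tx":0,"ty":0,"tz":-0.015,"wx":0,"wy":0,"wz":0}
    - {"tx":0,"ty":0,"tz":0,"wx":0,"wy":0,"wz":0}

```text
time_s: 5.4
tool_pos: [0.4869, -0.2294, 0.271]
orientation: [[-0.05, -0.999, 0.002], [-0.999, 0.05, -0.001], [0.001, -0.002, -1.0]]
contact_force: [0.6, -0.1, -3.5]
width: 0.0117
```

Emit:
send_rows:
  steps:
    - {"tx":0,"ty":0.01,"tz":0,"wx":0,"wy":0,"wz":7.7}
    - {"tx":-0.03,"ty":0.02,"tz":0,"wx":0,"wy":0,"wz":0}
    - {"tx":-0.045,"ty":0.02,"tz":0,"wx":0,"wy":0,"wz":0}
    - {"tx":-0.045,"ty":0.02,"tz":0,"wx":0,"wy":0,"wz":0}
    - {"tx":-0.045,"ty":0.02,"tz":0,"wx":0,"wy":0,"wz":0}
    - {"tx":-0.045,"ty":0.02,"tz":0,"wx":0,"wy":0,"wz":0}
    - {"tx":-0.045,"ty":0.016,"tz":0,"wx":0,"wy":0,"wz":0}
    - {"tx":-0.045,"ty":0.01,"tz":0,"wx":0,"wy":0,"wz":0}
    - {"tx":-0.04,"ty":0,"tz":0,"wx":0,"wy":0,"wz":0}
    - {"tx":-0.019,"ty":0,"tz":0,"wx":0,"wy":0,"wz":0}

```text
time_s: 6.65
tool_pos: [0.418, 0.1489, 0.2692]
orientation: [[-0.182, -0.983, -0.001], [-0.983, 0.182, 0.0], [0.0, 0.001, -1.0]]
contact_force: [-0.0, -1.1, -2.2]
width: 0.0117
```

Run:
```python
from h import *
for n in("side","top"):
    im=grab_frame(n);cv2.imwrite(f"pics/{n}4.png",im[:,:,::-1])
s=sense();print(s['tool_pos'],s['orientation'].round(4),s['contact_force'])
a=cv2.imread('pics/side4.png')[130:270,165:305];b=cv2.imread('pics/top4.png')[110:250,165:305]
cv2.imwrite('pics/e4.png',cv2.resize(np.hstack([a,b]),None,fx=2.85,fy=4,interpolation=2))
```

```text
[0.41813425 0.14858638 0.26919077] [[-1.812e-01 -9.835e-01 -1.300e-03]
 [-9.835e-01  1.812e-01  2.000e-04]
 [-0.000e+00  1.300e-03 -1.000e+00]] [-0.29890321 -0.30555373 -2.22970272]
```

View pics/side4.png

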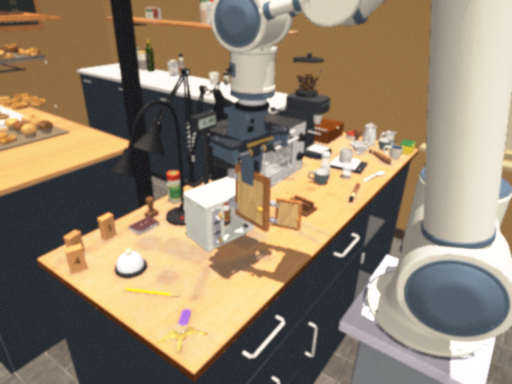

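View pics/top4.png

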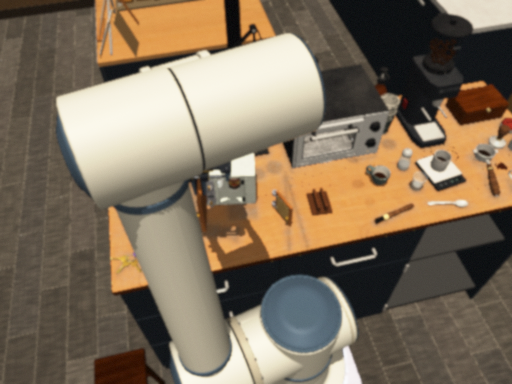

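Run:
```python
from h import *
c=np.array([.60227,.05275]);y=np.radians(-10.61)
out=[]
for n,src,box in(('side','pics/side0.png',(198,195,40,60)),('top','pics/top0.png',(195,170,40,45))):
    x0,y0,w,h=box;k=10
    im=(cv2.imread(src).astype(float)+cv2.imread(src.replace('0','1')))/2
    im=cv2.resize(im[y0:y0+h,x0:x0+w].clip(0,255).astype(np.uint8),None,fx=k,fy=k,interpolation=2)
    o=im.copy()
    for s,col in((-.008,(255,0,0)),(0,(0,255,0)),(.008,(0,0,255))):
        for z0,z1 in((.03,.044),(.11,.124)):
            q=[((proj(n,Rz(y)@[-.073,.06+s,z]+[c[0],c[1],0])[0]-[x0,y0]+.5)*k-.5).round().astype(int).tolist() for z in(z0,z1)]
            cv2.line(o,q[0],q[1],col,1)
    H=600
    for i in(im,o): out.append(np.vstack([i,np.zeros((H-i.shape[0],i.shape[1],3),np.uint8)]))
cv2.imwrite('pics/p1.png',np.hstack(out[:2]));cv2.imwrite('pics/p2.png',np.hstack(out[2:])[:450])
```

```text
(no output)
```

View pics/p1.png

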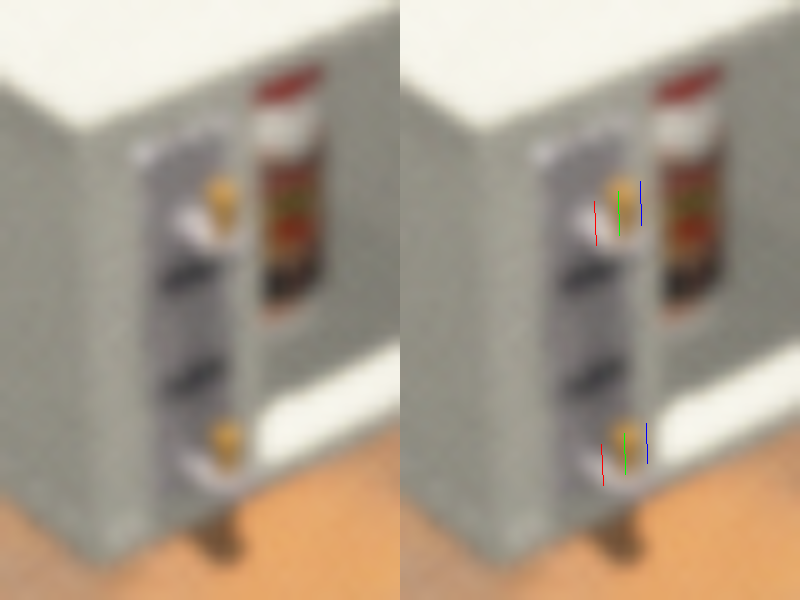

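View pics/p2.png

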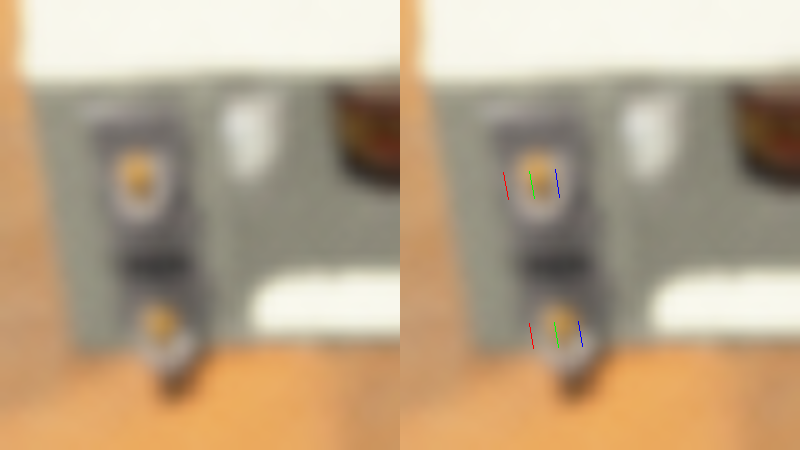

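```bash
cat >> h.py <<'E'
def tri(o):
    A=np.zeros((3,3));b=np.zeros(3)
    for n,uv in o:
        C,d=ray(n,uv);d=d/np.linalg.norm(d);P=np.eye(3)-np.outer(d,d);A+=P;b+=P@C
    return np.linalg.solve(A,b)
CUP=np.array([.60227,.05275,0]);CY=np.radians(-10.61)
E
python3 - <<'E'
from h import *
out=[]
for nm,p,q in(('up',(223,207),(139,177)),('lo',(226,448),(161,326))):
    X=tri([('side',(198+p[0]/10-.45,195+p[1]/10-.45)),('top',(195+q[0]/10-.45,170+q[1]/10-.45))])
    print(nm,X,'cup frame',Rz(CY).T@(X-CUP))
# color centroid
for n,src,box in(('side','pics/side{}.png',(198,195,40,60)),('top','pics/top{}.png',(195,170,40,40))):
    x0,y0,w,h=box
    im=((cv2.imread(src.format(0)).astype(float)+cv2.imread(src.format(1)))/2)[y0:y0+h,x0:x0+w]
    if n=='top': pass
    S=(im[...,2]-im[...,0]-30).clip(0);
    if n=='side': wins=((16,27,15,26),(40,50,17,27))
    else: wins=((13,22,10,18),(29,36,12,20))
    for a,b,c,d in wins:
        W=S[a:b,c:d];yy,xx=np.mgrid[a:b,c:d];print(n,x0+(W*xx).sum()/W.sum(),y0+(W*yy).sum()/W.sum(),W.round().astype(int).max())
E
```

```text
up [0.5427731  0.12226067 0.11754833] cup frame [-0.0712782   0.05736752  0.11754833]
lo [0.54348993 0.12282505 0.03730898] cup frame [-0.07067754  0.05805424  0.03730898]
side 219.93870523415978 214.80371900826447 72
side 220.84615384615384 239.7846153846154 70
top 208.2134831460674 186.96869983948636 76
top 210.1778104335048 202.71344599559148 69
```

Run:
```python
from h import *
s=sense();T=s['tool_pos'];R=s['orientation']
Rd=np.column_stack([R[:,1],R[:,0],-R[:,2]]) # door x=tool y, y=tool x?, z up
print(np.linalg.det(Rd),Rd.round(3))
o=T+R@[0,-.065,.110+0]; o=T-Rd@[.065,0,.1099]
print(o)
wire('pics/side4.png','pics/w4.png','side',o,o[2],(215,150,80,90),7,Rd)
crop('pics/side4.png','pics/w5.png',215,150,80,90,7)
```

```text
1.0000000000000002 [[-0.983 -0.181  0.001]
 [ 0.181 -0.983 -0.   ]
 [ 0.001 -0.     1.   ]]
[0.48191956 0.13683703 0.15920716]
```

View pics/w4.png

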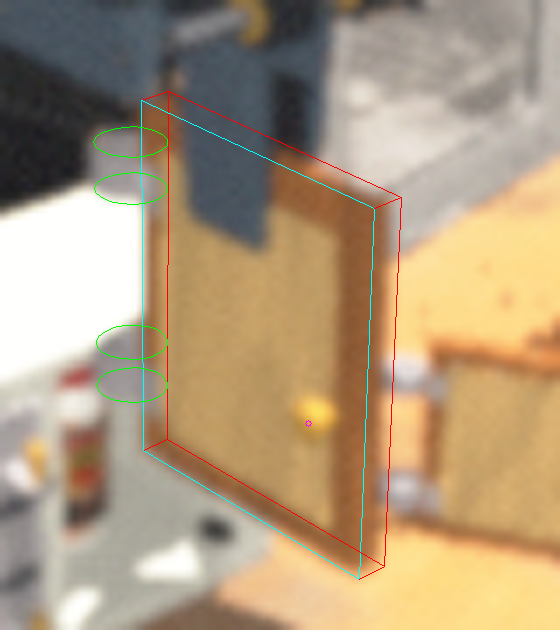

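View pics/w5.png

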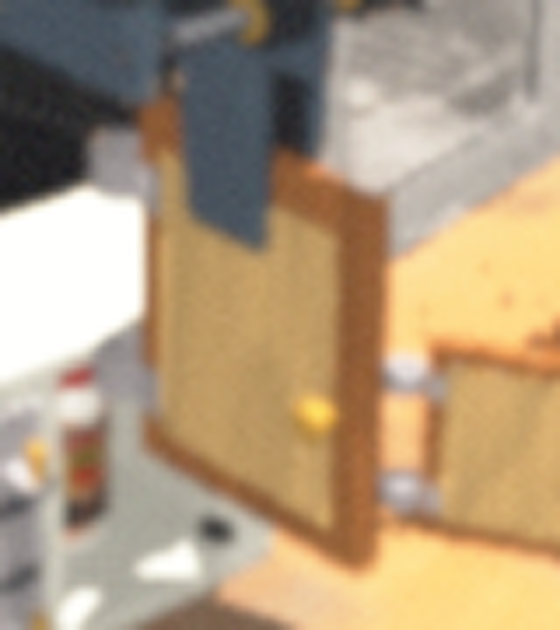

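Run:
```python
from h import *
from scipy.spatial.transform import Rotation as Ro
s=sense();T=s['tool_pos'];R=s['orientation']
Rd=np.column_stack([R[:,1],R[:,0],-R[:,2]])
f=lambda x,y:np.array([215+x/7-.43,150+y/7-.43])
obs=[((.126,.006,.14),f(387,195)),((.126,.006,0),f(378,568)),((.013,-.006,0),f(146,448)),((.112,-.016,.06),f(316,413)),((-.013*.8,.0,.109),f(90,158)),((-.013*.8,0,.029),f(95,368))]
def model(p):
    Rq=Ro.from_rotvec([0,p[2],p[3]]).as_matrix()
    return [proj('side',T+Rd@(Rq@(np.array(X)-[.065,0,.129])+[p[0],p[1],.0191]))[0] for X,_ in obs]
def r(p): return np.concatenate([(np.array(model(p))-[u for _,u in obs]).ravel(),[p[1]/.001,p[2]/.02,p[3]/.02,p[0]/.003]])
q=least_squares(r,np.zeros(4));print(q.x, 'deg',np.degrees(q.x[2:]));print(r(q.x)[:12].reshape(-1,2).round(1));print(r(q.x*0)[:12].reshape(-1,2).round(1))
```

```text
[-0.00314587 -0.00100812 -0.01408097  0.0179596 ] deg [-0.8067799   1.02900935]
[[ 1.  -0.5]
 [ 0.5 -0.9]
 [-1.3  0.6]
 [-0.8  0.5]
 [ 1.6 -0.1]
 [ 1.5 -1.8]]
[[ 2.   0.3]
 [ 0.9 -0.3]
 [-0.5  0.3]
 [-0.2  1.1]
 [ 3.1 -0.4]
 [ 2.6 -2.2]]
```

Run:
```python
from h import *
from scipy.spatial.transform import Rotation as Ro
s=sense();T=s['tool_pos'];R=s['orientation']
Rd=np.column_stack([R[:,1],R[:,0],-R[:,2]])
f=lambda x,y:np.array([215+x/7-.43,150+y/7-.43])
obs=[((.126,.006,.14),f(387,195)),((.126,.006,0),f(378,568)),((.013,-.006,0),f(146,448)),((.112,-.016,.06),f(316,413)),((-.009,-.0094,.109),f(90,158)),((-.009,-.0094,.029),f(95,366))]
def model(p):
    Rq=Ro.from_rotvec([0,p[2],p[3]]).as_matrix()
    return [proj('side',T+Rd@(Rq@(np.array(X)-[.065,0,.129])+[p[0],p[1],.0191]))[0] for X,_ in obs]
def r(p): return np.concatenate([(np.array(model(p))-[u for _,u in obs]).ravel(),[p[1]/.001,p[2]/.02,p[3]/.02,p[0]/.003]])
q=least_squares(r,np.zeros(4));print(q.x, 'deg',np.degrees(q.x[2:]));print(r(q.x)[:12].reshape(-1,2).round(1));print(r(q.x*0)[:12].reshape(-1,2).round(1))
```

```text
[-1.96186197e-03 -7.04600350e-05 -7.30974718e-03 -8.46018046e-03] deg [-0.41881766 -0.48473263]
[[ 1.2 -0.1]
 [ 0.4 -0.6]
 [-0.6  0.3]
 [-0.9  0.7]
 [ 0.2  0.7]
 [ 0.  -0.6]]
[[ 2.   0.3]
 [ 0.9 -0.3]
 [-0.5  0.3]
 [-0.2  1.1]
 [ 0.5  0.8]
 [ 0.2 -0.5]]
```

Emit:
send_rows:
  steps:
    - {"tx":0,"ty":0,"tz":0.02,"wx":0,"wy":0,"wz":0}
    - {"tx":0,"ty":0,"tz":0.03,"wx":0,"wy":0,"wz":0}
    - {"tx":0,"ty":0,"tz":0.03,"wx":0,"wy":0,"wz":0}
    - {"tx":0,"ty":0,"tz":0.03,"wx":0,"wy":0,"wz":0}
    - {"tx":0.003,"ty":0,"tz":0.015,"wx":0,"wy":0,"wz":0}
    - {"tx":0,"ty":-0.01,"tz":0,"wx":0,"wy":0,"wz":0}
    - {"tx":0,"ty":-0.015,"tz":0,"wx":0,"wy":0,"wz":0}
    - {"tx":0,"ty":-0.015,"tz":0,"wx":0,"wy":0,"wz":0}
    - {"tx":0,"ty":-0.015,"tz":0,"wx":0,"wy":0,"wz":0}
    - {"tx":0,"ty":-0.005,"tz":0,"wx":0,"wy":0,"wz":0}

```text
time_s: 8.0
tool_pos: [0.4783, 0.1329, 0.1451]
orientation: [[-0.184, -0.983, 0.001], [-0.983, 0.184, 0.0], [-0.0, -0.001, -1.0]]
contact_force: [-0.5, 1.0, -2.7]
width: 0.0118
```

Run:
```python
from h import *
for n in("side","top"):
    im=grab_frame(n);cv2.imwrite(f"pics/{n}5.png",im[:,:,::-1])
s=sense();print(s['tool_pos'],s['orientation'].round(4),s['contact_force'])
crop('pics/side5.png','pics/e5.png',195,170,75,85,8)
crop('pics/top5.png','pics/e6.png',165,110,100,120,5)
```

```text
[0.47740853 0.13300233 0.14491036] [[-1.837e-01 -9.830e-01  1.000e-04]
 [-9.830e-01  1.837e-01  1.000e-04]
 [-1.000e-04 -1.000e-04 -1.000e+00]] [ 0.66704786 -0.29132894 -1.59373799]
```

View pics/e5.png

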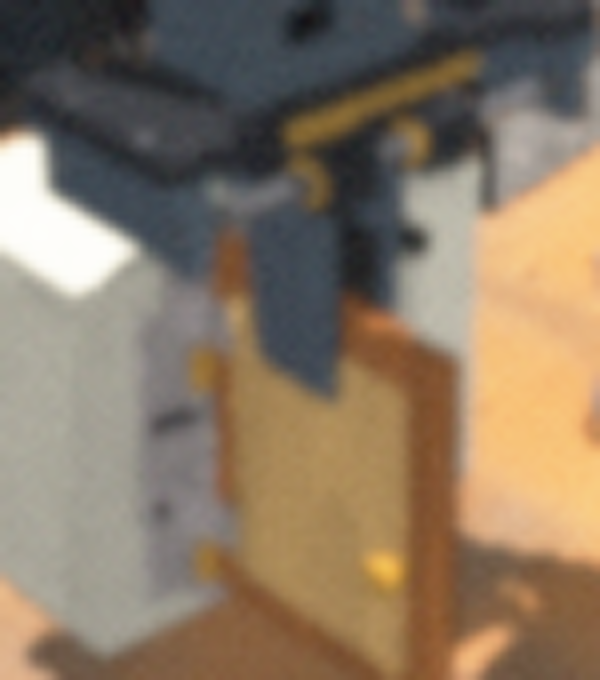

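View pics/e6.png

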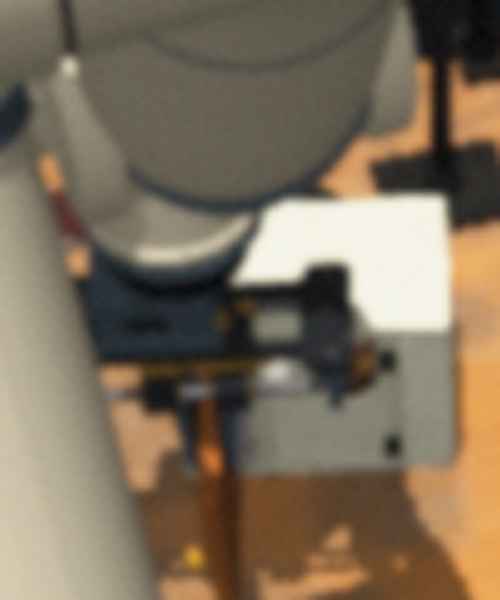

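Run:
```python
from h import *
s=sense();T=s['tool_pos'];R=s['orientation']
Rd=np.column_stack([R[:,1],R[:,0],-R[:,2]])
o=T-Rd@[.066,0,.1099];print(o)
wire('pics/side5.png','pics/w6.png','side',o,o[2],(210,195,40,55),14,Rd)
im=cv2.imread('pics/w6.png')
for z0,z1 in((.03,.044),(.11,.124)):
    q=[((proj('side',[.5427,.1226,z])[0]-[210,195]+.5)*14-.5).round().astype(int).tolist() for z in(z0,z1)]
    cv2.line(im,q[0],q[1],(255,0,255),1)
crop('pics/side5.png','pics/w7.png',210,195,40,55,14)
cv2.imwrite('pics/w6.png',cv2.resize(np.hstack([im,cv2.imread('pics/w7.png')]),None,fx=.71,fy=.71))
```

```text
[0.54229754 0.12088744 0.03501652]
```

View pics/w6.png

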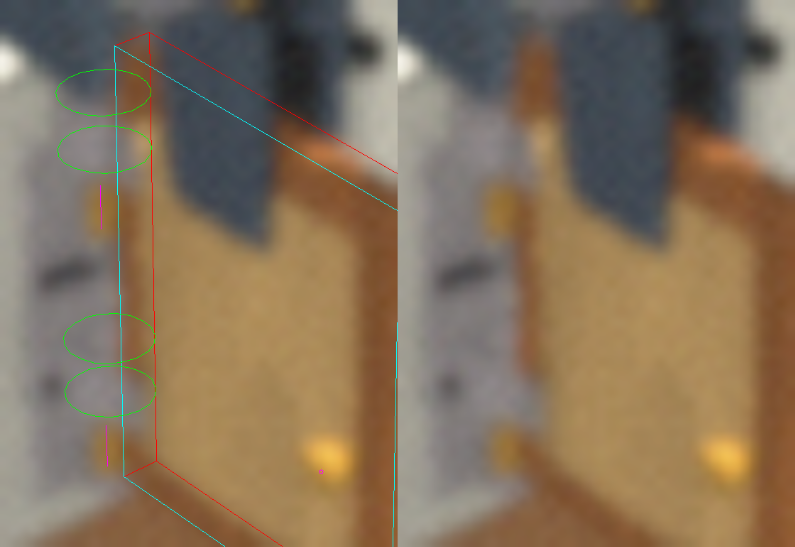

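Emit:
send_rows:
  steps:
    - {"tx":-0.002,"ty":0,"tz":0,"wx":0,"wy":0,"wz":0}
    - {"tx":0,"ty":0,"tz":0.002,"wx":0,"wy":0,"wz":0}
    - {"tx":0,"ty":0,"tz":0.002,"wx":0,"wy":0,"wz":0}
    - {"tx":0,"ty":0,"tz":0.002,"wx":0,"wy":0,"wz":0}
    - {"tx":0,"ty":0,"tz":0.002,"wx":0,"wy":0,"wz":0}
    - {"tx":0,"ty":0,"tz":0.001,"wx":0,"wy":0,"wz":0}
    - {"tx":0,"ty":0,"tz":0.0005,"wx":0,"wy":0,"wz":0}
    - {"tx":0,"ty":0,"tz":0.0005,"wx":0,"wy":0,"wz":0}
    - {"tx":0,"ty":0,"tz":0,"wx":0,"wy":0,"wz":0}
    - {"tx":0,"ty":0,"tz":0,"wx":0,"wy":0,"wz":0}

```text
time_s: 9.35
tool_pos: [0.4773, 0.1351, 0.1349]
orientation: [[-0.183, -0.983, 0.0], [-0.983, 0.183, 0.0], [-0.0, -0.0, -1.0]]
contact_force: [-0.8, -0.0, -1.7]
width: 0.0117
```

Emit:
send_rows:
  steps:
    - {"tx":0,"ty":0,"tz":0.0002,"wx":0,"wy":0,"wz":0}
    - {"tx":0,"ty":0,"tz":0.0002,"wx":0,"wy":0,"wz":0}
    - {"tx":0,"ty":0,"tz":0.0002,"wx":0,"wy":0,"wz":0}
    - {"tx":0,"ty":0,"tz":0.0002,"wx":0,"wy":0,"wz":0}
    - {"tx":0,"ty":0,"tz":0.0002,"wx":0,"wy":0,"wz":0}
    - {"tx":0,"ty":0,"tz":0.0002,"wx":0,"wy":0,"wz":0}
    - {"tx":0,"ty":0,"tz":0.0002,"wx":0,"wy":0,"wz":0}
    - {"tx":0,"ty":0,"tz":0.0001,"wx":0,"wy":0,"wz":0}
    - {"tx":0,"ty":0,"tz":0,"wx":0,"wy":0,"wz":0}
    - {"tx":0,"ty":0,"tz":0,"wx":0,"wy":0,"wz":0}

```text
time_s: 10.6
tool_pos: [0.4773, 0.1351, 0.1334]
orientation: [[-0.183, -0.983, 0.0], [-0.983, 0.183, 0.0], [-0.0, -0.0, -1.0]]
contact_force: [0.5, -0.4, -2.3]
width: 0.0122
```

Run:
```python
from h import *
s=sense();print(s['tool_pos'],s['contact_force'],s['wrist_torque'],s['width'])
```

```text
[0.47729587 0.13509746 0.13341656] [ 0.4892103  -0.35594656 -2.25373952] [0.09070917 0.03414793 0.00909328] 0.012215935145145643
```

No contact yet, with the origin at about 23.5 mm. I'll continue down in small steps.

Emit:
send_rows:
  steps:
    - {"tx":0,"ty":0,"tz":0.0002,"wx":0,"wy":0,"wz":0}
    - {"tx":0,"ty":0,"tz":0.0002,"wx":0,"wy":0,"wz":0}
    - {"tx":0,"ty":0,"tz":0.0002,"wx":0,"wy":0,"wz":0}
    - {"tx":0,"ty":0,"tz":0.0002,"wx":0,"wy":0,"wz":0}
    - {"tx":0,"ty":0,"tz":0.0002,"wx":0,"wy":0,"wz":0}
    - {"tx":0,"ty":0,"tz":0,"wx":0,"wy":0,"wz":0}
    - {"tx":0,"ty":0,"tz":0,"wx":0,"wy":0,"wz":0}
    - {"tx":0,"ty":0,"tz":0,"wx":0,"wy":0,"wz":0}
    - {"tx":0,"ty":0,"tz":0,"wx":0,"wy":0,"wz":0}
    - {"tx":0,"ty":0,"tz":0,"wx":0,"wy":0,"wz":0}

```text
time_s: 11.85
tool_pos: [0.4773, 0.1351, 0.1324]
orientation: [[-0.183, -0.983, -0.0], [-0.983, 0.183, 0.0], [0.0, 0.0, -1.0]]
contact_force: [0.3, 0.0, -3.1]
width: 0.0118
```

Run:
```python
from h import *
s=sense();print(s['tool_pos'],s['contact_force'],s['wrist_torque'],s['width'])
```

```text
[0.47729089 0.1350655  0.13241975] [ 0.33096833  0.02648361 -3.07923499] [ 0.0706434   0.0380101  -0.06677334] 0.011761360298882924
```

Emit:
send_rows:
  steps:
    - {"tx":0,"ty":0,"tz":0.0002,"wx":0,"wy":0,"wz":0}
    - {"tx":0,"ty":0,"tz":0.0002,"wx":0,"wy":0,"wz":0}
    - {"tx":0,"ty":0,"tz":0.0002,"wx":0,"wy":0,"wz":0}
    - {"tx":0,"ty":0,"tz":0.0002,"wx":0,"wy":0,"wz":0}
    - {"tx":0,"ty":0,"tz":0.0002,"wx":0,"wy":0,"wz":0}
    - {"tx":0,"ty":0,"tz":0.0002,"wx":0,"wy":0,"wz":0}
    - {"tx":0,"ty":0,"tz":0,"wx":0,"wy":0,"wz":0}
    - {"tx":0,"ty":0,"tz":0,"wx":0,"wy":0,"wz":0}
    - {"tx":0,"ty":0,"tz":0,"wx":0,"wy":0,"wz":0}
    - {"tx":0,"ty":0,"tz":0,"wx":0,"wy":0,"wz":0}

```text
time_s: 13.1
tool_pos: [0.4773, 0.1351, 0.1312]
orientation: [[-0.183, -0.983, -0.0], [-0.983, 0.183, 0.0], [-0.0, 0.0, -1.0]]
contact_force: [-0.0, 0.3, -2.4]
width: 0.0117
```

Run:
```python
from h import *
s=sense();print(s['tool_pos'],s['contact_force'],s['wrist_torque'],s['width'])
```

```text
[0.47728275 0.13507899 0.13123032] [-0.00794001  0.28061737 -2.40194019] [0.06729869 0.03977188 0.0177613 ] 0.01168949865963959
```

Emit:
send_rows:
  steps:
    - {"tx":0,"ty":0,"tz":0.0003,"wx":0,"wy":0,"wz":0}
    - {"tx":0,"ty":0,"tz":0.0003,"wx":0,"wy":0,"wz":0}
    - {"tx":0,"ty":0,"tz":0.0003,"wx":0,"wy":0,"wz":0}
    - {"tx":0,"ty":0,"tz":0.0003,"wx":0,"wy":0,"wz":0}
    - {"tx":0,"ty":0,"tz":0.0003,"wx":0,"wy":0,"wz":0}
    - {"tx":0,"ty":0,"tz":0.0003,"wx":0,"wy":0,"wz":0}
    - {"tx":0,"ty":0,"tz":0.0003,"wx":0,"wy":0,"wz":0}
    - {"tx":0,"ty":0,"tz":0.0003,"wx":0,"wy":0,"wz":0}
    - {"tx":0,"ty":0,"tz":0,"wx":0,"wy":0,"wz":0}
    - {"tx":0,"ty":0,"tz":0,"wx":0,"wy":0,"wz":0}

```text
time_s: 14.35
tool_pos: [0.4773, 0.1351, 0.1288]
orientation: [[-0.183, -0.983, 0.0], [-0.983, 0.183, 0.0], [-0.0, -0.0, -1.0]]
contact_force: [0.0, 0.5, -2.3]
width: 0.0115
```

Run:
```python
from h import *
for n in("side",):
    im=grab_frame(n);cv2.imwrite(f"pics/{n}6.png",im[:,:,::-1])
s=sense();print(s['tool_pos'],s['contact_force'],s['wrist_torque'],s['width'])
crop('pics/side6.png','pics/e7.png',205,190,50,60,10)
```

```text
[0.47730012 0.13506437 0.12882968] [-0.45950806 -0.22685182 -2.15449689] [-0.00885062  0.05194228  0.03773097] 0.011986362308458589
```

View pics/e7.png

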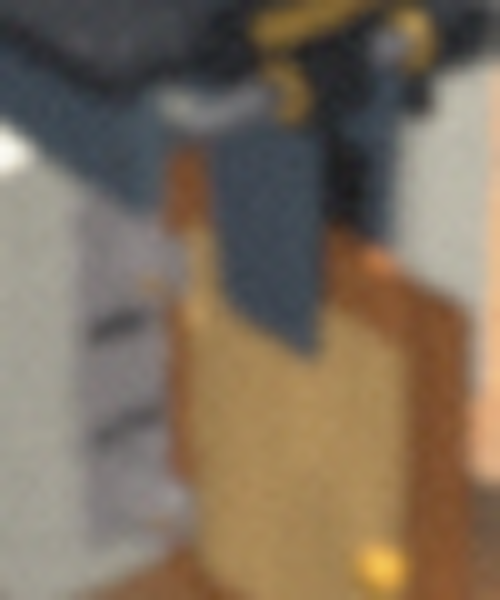

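The knuckles now cover most of the brass at crop (155,280) and (155,520), and no force has built up, so both sockets are on the pins. I'll lower to just above home.

Emit:
send_rows:
  steps:
    - {"tx":0,"ty":0,"tz":0.0008,"wx":0,"wy":0,"wz":0}
    - {"tx":0,"ty":0,"tz":0.0008,"wx":0,"wy":0,"wz":0}
    - {"tx":0,"ty":0,"tz":0.0008,"wx":0,"wy":0,"wz":0}
    - {"tx":0,"ty":0,"tz":0.0008,"wx":0,"wy":0,"wz":0}
    - {"tx":0,"ty":0,"tz":0.0008,"wx":0,"wy":0,"wz":0}
    - {"tx":0,"ty":0,"tz":0.0008,"wx":0,"wy":0,"wz":0}
    - {"tx":0,"ty":0,"tz":0.0008,"wx":0,"wy":0,"wz":0}
    - {"tx":0,"ty":0,"tz":0.0008,"wx":0,"wy":0,"wz":0}
    - {"tx":0,"ty":0,"tz":0.0006,"wx":0,"wy":0,"wz":0}
    - {"tx":0,"ty":0,"tz":0,"wx":0,"wy":0,"wz":0}

```text
time_s: 15.65
tool_pos: [0.4773, 0.1351, 0.1218]
orientation: [[-0.183, -0.983, -0.0], [-0.983, 0.183, -0.0], [0.0, 0.0, -1.0]]
contact_force: [-0.1, 0.2, -2.7]
width: 0.0119
```

Run:
```python
from h import *
s=sense();print(s['tool_pos'],s['contact_force'],s['wrist_torque'],s['width'])
```

```text
[0.47725904 0.13507144 0.12176667] [-0.06379584  0.23538062 -2.73162607] [ 0.03405545  0.00545811 -0.00619007] 0.011945503731449572
```

Emit:
send_rows:
  steps:
    - {"tx":0,"ty":0,"tz":0.0002,"wx":0,"wy":0,"wz":0}
    - {"tx":0,"ty":0,"tz":0.0002,"wx":0,"wy":0,"wz":0}
    - {"tx":0,"ty":0,"tz":0.0002,"wx":0,"wy":0,"wz":0}
    - {"tx":0,"ty":0,"tz":0.0002,"wx":0,"wy":0,"wz":0}
    - {"tx":0,"ty":0,"tz":0.0002,"wx":0,"wy":0,"wz":0}
    - {"tx":0,"ty":0,"tz":0.0002,"wx":0,"wy":0,"wz":0}
    - {"tx":0,"ty":0,"tz":0.0002,"wx":0,"wy":0,"wz":0}
    - {"tx":0,"ty":0,"tz":0.0001,"wx":0,"wy":0,"wz":0}
    - {"tx":0,"ty":0,"tz":0,"wx":0,"wy":0,"wz":0}
    - {"tx":0,"ty":0,"tz":0,"wx":0,"wy":0,"wz":0}

```text
time_s: 16.9
tool_pos: [0.4773, 0.1351, 0.1204]
orientation: [[-0.183, -0.983, 0.0], [-0.983, 0.183, 0.0], [-0.0, -0.0, -1.0]]
contact_force: [0.3, -0.5, -2.6]
width: 0.0117
```

Run:
```python
from h import *
s=sense();print(s['tool_pos'],s['contact_force'],s['wrist_torque'],s['width'])
```

```text
[0.47732226 0.13507489 0.12035348] [ 0.27373058 -0.45600647 -2.61059623] [ 0.04786975  0.07158058 -0.05268548] 0.011710873279346536
```

Emit:
send_rows:
  steps:
    - {"tx":0,"ty":0,"tz":0.0001,"wx":0,"wy":0,"wz":0}
    - {"tx":0,"ty":0,"tz":0.0001,"wx":0,"wy":0,"wz":0}
    - {"tx":0,"ty":0,"tz":0.0001,"wx":0,"wy":0,"wz":0}
    - {"tx":0,"ty":0,"tz":0.0001,"wx":0,"wy":0,"wz":0}
    - {"tx":0,"ty":0,"tz":0.0001,"wx":0,"wy":0,"wz":0}
    - {"tx":0,"ty":0,"tz":0.0001,"wx":0,"wy":0,"wz":0}
    - {"tx":0,"ty":0,"tz":0,"wx":0,"wy":0,"wz":0}
    - {"tx":0,"ty":0,"tz":0,"wx":0,"wy":0,"wz":0}
    - {"tx":0,"ty":0,"tz":0,"wx":0,"wy":0,"wz":0}
    - {"tx":0,"ty":0,"tz":0,"wx":0,"wy":0,"wz":0}

```text
time_s: 18.15
tool_pos: [0.4773, 0.1351, 0.1199]
orientation: [[-0.183, -0.983, 0.0], [-0.983, 0.183, 0.0], [-0.0, -0.0, -1.0]]
contact_force: [-2.9, 0.5, 5.7]
width: 0.012
```

Run:
```python
from h import *
s=sense();print(s['tool_pos'],s['contact_force'],s['wrist_torque'],s['width'])
```

```text
[0.47725954 0.13510578 0.11986228] [-2.8807363   0.52725098  5.69134468] [-0.01321226  0.22176065 -0.0187408 ] 0.011970553939173428
```

The knuckles are on the shoulders: the force went from -2.6 to +5.7 N in z, at an origin height of about 10 mm. I'll release now and rise.

Emit:
send_rows:
  steps:
    - {"tx":0,"ty":0,"tz":0,"wx":0,"wy":0,"wz":0}
    - {"tx":0,"ty":0,"tz":0,"wx":0,"wy":0,"wz":0}
    - {"tx":0,"ty":0,"tz":0,"wx":0,"wy":0,"wz":0}
    - {"tx":0,"ty":0,"tz":0,"wx":0,"wy":0,"wz":0}
    - {"tx":0,"ty":0,"tz":0,"wx":0,"wy":0,"wz":0}
    - {"tx":0,"ty":0,"tz":0,"wx":0,"wy":0,"wz":0}
    - {"tx":0,"ty":0,"tz":-0.01,"wx":0,"wy":0,"wz":0}
    - {"tx":0,"ty":0,"tz":-0.02,"wx":0,"wy":0,"wz":0}
    - {"tx":0,"ty":0,"tz":-0.03,"wx":0,"wy":0,"wz":0}
    - {"tx":0,"ty":0,"tz":-0.01,"wx":0,"wy":0,"wz":0}
  claw: 0.6

```text
time_s: 19.4
tool_pos: [0.4781, 0.1352, 0.1917]
orientation: [[-0.183, -0.983, 0.003], [-0.983, 0.183, 0.0], [-0.001, -0.003, -1.0]]
contact_force: [-0.4, -0.4, -0.5]
width: 0.055
```

Run:
```python
from h import *
for n in("side",):
    im=grab_frame(n);cv2.imwrite(f"pics/{n}7.png",im[:,:,::-1])
s=sense();print(s['tool_pos'],s['contact_force'],s['width'],s['joints'])
crop('pics/side7.png','pics/e8.png',190,130,80,120,5)
```

```text
[0.47821503 0.13524698 0.19196983] [ 1.01333807 -0.65415071  2.04577631] 0.05474026933429722 [8.90321646e+00 1.94450078e+01 9.66040932e+01 1.09817227e-03
 6.37670383e+01 1.09467275e+02]
```

View pics/e8.png

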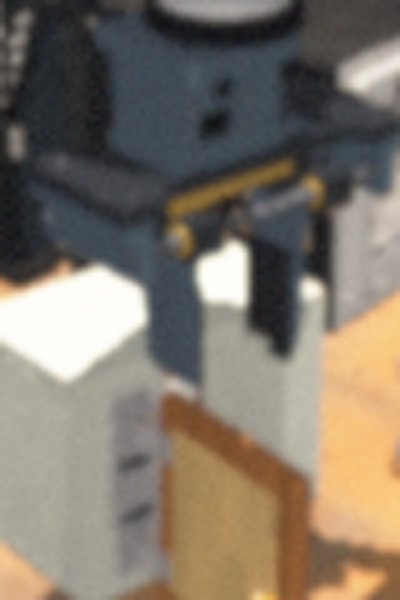

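Emit:
send_rows:
  steps:
    - {"tx":-0.015,"ty":0.01,"tz":0,"wx":0,"wy":0,"wz":0}
    - {"tx":-0.015,"ty":0.01,"tz":0,"wx":0,"wy":0,"wz":0}
    - {"tx":-0.015,"ty":0.01,"tz":0,"wx":0,"wy":0,"wz":0}
    - {"tx":0,"ty":0,"tz":0,"wx":0,"wy":0,"wz":0}
    - {"tx":0,"ty":0,"tz":0.015,"wx":0,"wy":0,"wz":0}
    - {"tx":0,"ty":0,"tz":0.02,"wx":0,"wy":0,"wz":0}
    - {"tx":0,"ty":0,"tz":0.02,"wx":0,"wy":0,"wz":0}
    - {"tx":0,"ty":0,"tz":0.02,"wx":0,"wy":0,"wz":0}
    - {"tx":0,"ty":0,"tz":0.015,"wx":0,"wy":0,"wz":0}
    - {"tx":0,"ty":0,"tz":0,"wx":0,"wy":0,"wz":0}
  claw: 0

```text
time_s: 20.7
tool_pos: [0.4554, 0.1846, 0.0989]
orientation: [[-0.183, -0.983, -0.002], [-0.983, 0.183, -0.001], [0.001, 0.002, -1.0]]
contact_force: [0.5, 0.9, 0.6]
width: 0.0004
```

Run:
```python
from h import *
for n in("side",):
    im=grab_frame(n);cv2.imwrite(f"pics/{n}8.png",im[:,:,::-1])
s=sense();print(s['tool_pos'],s['contact_force'],s['width'])
crop('pics/side8.png','pics/e9.png',190,130,80,120,5)
# arc plan
pin=np.array([.5425,.1226]);R=s['orientation'][:2,:2]
def q(a,d,r=.095): # tool pos in world for door angle a (deg from open)
    y0=np.arctan2(R[1,1],R[0,1]);A=Rz(y0+np.radians(a))[:2,:2]
    return pin+A@[r,-d]
y0=np.arctan2(R[1,1],R[0,1])
p=q(0,.0215);print('first shift tool',R.T@(p-s['tool_pos'][:2]))
for st in(5,):
    a=0;A=Rz(y0)[:2,:2];d=q(st,.0195)-q(0,.0195);Rt=R
    print(st,Rt.T@d)
```

```text
[0.45590166 0.18475775 0.09957324] [-0.45525592 -0.2053287   0.78478872] 0.00028279543269738575
first shift tool [ 0.02373534 -0.00152265]
5 [0.008354   0.00133803]
```

View pics/e9.png

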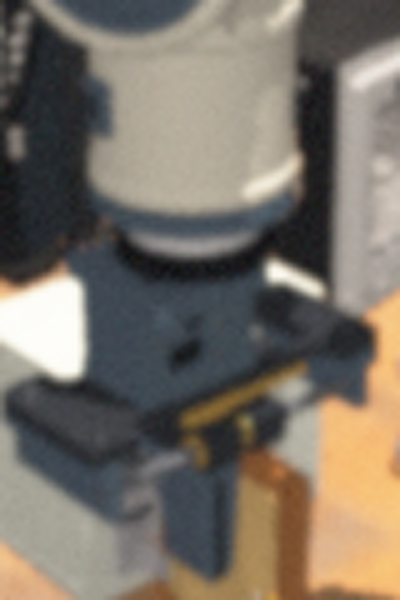

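Emit:
send_rows:
  steps:
    - {"tx":0.012,"ty":0,"tz":0,"wx":0,"wy":0,"wz":0}
    - {"tx":0.01,"ty":0,"tz":0,"wx":0,"wy":0,"wz":0}
    - {"tx":0.0083,"ty":0.0013,"tz":0,"wx":0,"wy":0,"wz":-5}
    - {"tx":0.0083,"ty":0.0013,"tz":0,"wx":0,"wy":0,"wz":-5}
    - {"tx":0.0083,"ty":0.0013,"tz":0,"wx":0,"wy":0,"wz":-5}
    - {"tx":0.0083,"ty":0.0013,"tz":0,"wx":0,"wy":0,"wz":-5}
    - {"tx":0.0083,"ty":0.0013,"tz":0,"wx":0,"wy":0,"wz":-5}
    - {"tx":0.0083,"ty":0.0013,"tz":0,"wx":0,"wy":0,"wz":-5}
    - {"tx":0.0083,"ty":0.0013,"tz":0,"wx":0,"wy":0,"wz":-5}
    - {"tx":0.0083,"ty":0.0013,"tz":0,"wx":0,"wy":0,"wz":-5}

```text
time_s: 22.0
tool_pos: [0.4497, 0.0964, 0.1001]
orientation: [[0.494, -0.87, 0.001], [-0.87, -0.494, 0.0], [0.0, -0.0, -1.0]]
contact_force: [-0.3, -0.9, -0.5]
width: 0.0003
```

Run:
```python
from h import *
for n in("side","top"):
    im=grab_frame(n);cv2.imwrite(f"pics/{n}9.png",im[:,:,::-1])
s=sense();print(s['tool_pos'],s['contact_force'],s['width'])
a=cv2.imread('pics/side9.png')[130:260,180:280];b=cv2.imread('pics/top9.png')[120:250,170:270]
cv2.imwrite('pics/e10.png',cv2.resize(np.hstack([a,b]),None,fx=4,fy=4,interpolation=2))
pin=np.array([.5425,.1226]);R=s['orientation'][:2,:2];print('tool rel pivot in tool',R.T@(s['tool_pos'][:2]-pin),np.degrees(np.arctan2(R[1,1],R[0,1])))
```

```text
[0.44991734 0.09629853 0.10009029] [0.19590279 0.14712483 0.30873149] 0.00039275056497036924
tool rel pivot in tool [-0.02260698  0.09355339] -150.55588883762027
```

View pics/e10.png

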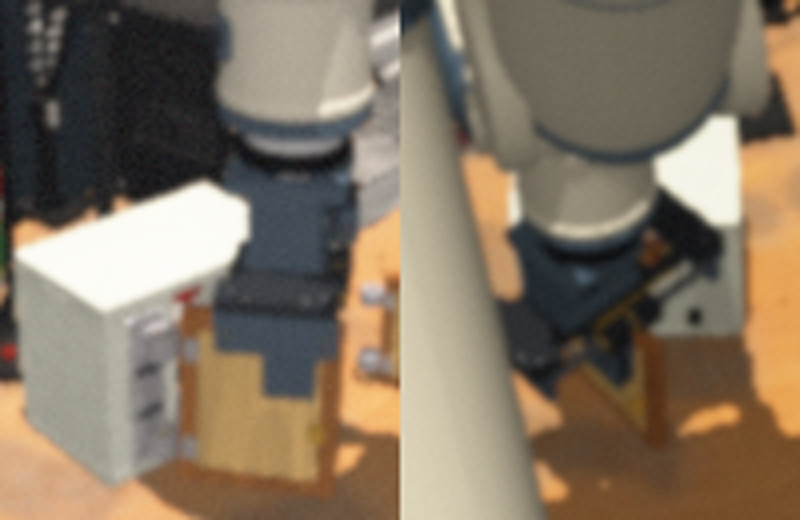

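Emit:
send_rows:
  steps:
    - {"tx":0.0084,"ty":0.0015,"tz":0,"wx":0,"wy":0,"wz":-5}
    - {"tx":0.0084,"ty":0.0015,"tz":0,"wx":0,"wy":0,"wz":-5}
    - {"tx":0.0084,"ty":0.0015,"tz":0,"wx":0,"wy":0,"wz":-5}
    - {"tx":0.0084,"ty":0.0015,"tz":0,"wx":0,"wy":0,"wz":-5}
    - {"tx":0.0084,"ty":0.0015,"tz":0,"wx":0,"wy":0,"wz":-5}
    - {"tx":0.0084,"ty":0.0015,"tz":0,"wx":0,"wy":0,"wz":-5}
    - {"tx":0.0067,"ty":0.0012,"tz":0,"wx":0,"wy":0,"wz":-4}
    - {"tx":0.0067,"ty":0.0012,"tz":0,"wx":0,"wy":0,"wz":-4}
    - {"tx":0.005,"ty":0.001,"tz":0,"wx":0,"wy":0,"wz":-3}
    - {"tx":0.005,"ty":0.001,"tz":0,"wx":0,"wy":0,"wz":-3}

```text
time_s: 23.35
tool_pos: [0.4956, 0.0402, 0.1]
orientation: [[0.958, -0.286, 0.0], [-0.286, -0.958, 0.0], [0.0, -0.0, -1.0]]
contact_force: [-0.3, -0.7, -0.1]
width: 0.0004
```

Run:
```python
from h import *
for n in("side","top"):
    im=grab_frame(n);cv2.imwrite(f"pics/{n}10.png",im[:,:,::-1])
s=sense();print(s['tool_pos'],s['contact_force'],s['width'])
a=cv2.imread('pics/side10.png')[130:260,180:280];b=cv2.imread('pics/top10.png')[120:250,170:270]
cv2.imwrite('pics/e11.png',cv2.resize(np.hstack([a,b]),None,fx=4,fy=4,interpolation=2))
pin=np.array([.5425,.1226]);R=s['orientation'][:2,:2];print('tool rel pivot in tool',R.T@(s['tool_pos'][:2]-pin),np.degrees(np.arctan2(R[1,1],R[0,1])))
```

```text
[0.49595537 0.04010099 0.09994278] [ 0.30049598 -0.41717385 -0.65328684] 0.0006860511889516454
tool rel pivot in tool [-0.02094357  0.09237887] -106.65718354703328
```

View pics/e11.png

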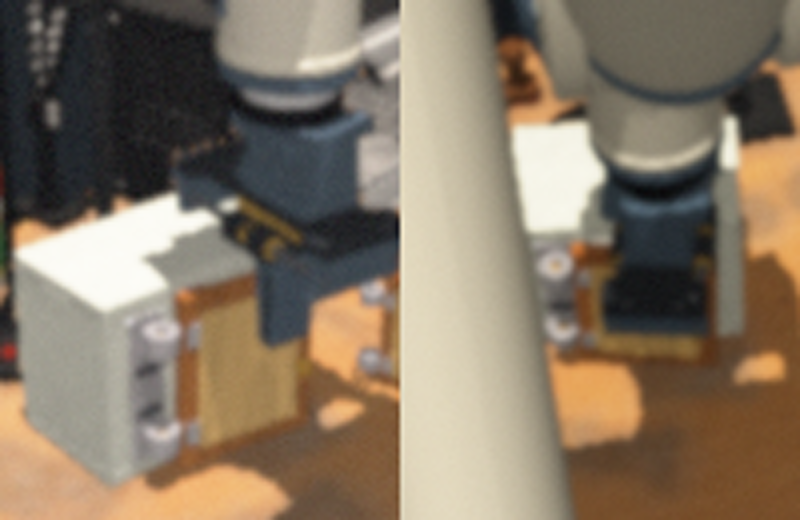

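Emit:
send_rows:
  steps:
    - {"tx":0.0016,"ty":0.0003,"tz":0,"wx":0,"wy":0,"wz":-1}
    - {"tx":0.0016,"ty":0.0003,"tz":0,"wx":0,"wy":0,"wz":-1}
    - {"tx":0.0016,"ty":0.0003,"tz":0,"wx":0,"wy":0,"wz":-1}
    - {"tx":0.0016,"ty":0.0003,"tz":0,"wx":0,"wy":0,"wz":-1}
    - {"tx":0.0012,"ty":0.0002,"tz":0,"wx":0,"wy":0,"wz":-0.7}
    - {"tx":0.0008,"ty":0.0002,"tz":0,"wx":0,"wy":0,"wz":-0.5}
    - {"tx":0.0008,"ty":0.0002,"tz":0,"wx":0,"wy":0,"wz":-0.5}
    - {"tx":0,"ty":0,"tz":0,"wx":0,"wy":0,"wz":0}
    - {"tx":0,"ty":0,"tz":0,"wx":0,"wy":0,"wz":0}
    - {"tx":0,"ty":0,"tz":0,"wx":0,"wy":0,"wz":0}

```text
time_s: 24.7
tool_pos: [0.5041, 0.0364, 0.0997]
orientation: [[0.982, -0.189, 0.0], [-0.189, -0.982, 0.0], [0.0, -0.0, -1.0]]
contact_force: [-0.3, 0.1, 1.1]
width: 0.0003
```

Run:
```python
from h import *
for n in("side","top"):
    im=grab_frame(n);cv2.imwrite(f"pics/{n}11.png",im[:,:,::-1])
s=sense();print(s['tool_pos'],s['contact_force'],s['wrist_torque'])
X=Rz(CY).T@(s['tool_pos']-CUP);print('cup frame',X)
a=cv2.imread('pics/side11.png')[160:260,180:280];b=cv2.imread('pics/top11.png')[130:230,190:270]
pin=np.array([.5425,.1226]);o=[pin[0],pin[1],CY-np.pi/2]
wire('pics/side11.png','pics/v1.png','side',o,.01,(195,180,70,75),7)
wire('pics/top11.png','pics/v2.png','top',o,.01,(195,150,65,75),7)
cv2.imwrite('pics/v3.png',cv2.resize(np.hstack([cv2.imread('pics/v1.png'),cv2.imread('pics/v2.png')]),None,fx=.84,fy=.84))
```

```text
[0.50414731 0.03636079 0.09974908] [0.06830586 0.51448112 0.66321909] [-0.00413646 -0.07233938  0.03662275]
cup frame [-0.09342748 -0.03417565  0.09974908]
```

View pics/v3.png

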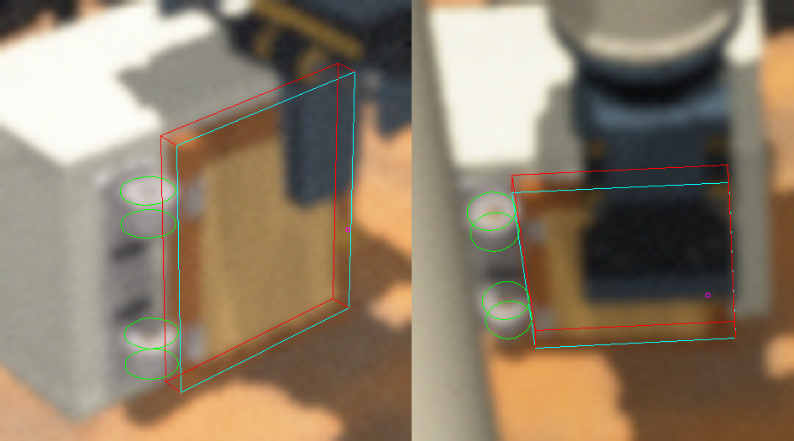

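Emit:
send_rows:
  steps:
    - {"tx":-0.003,"ty":0,"tz":0,"wx":0,"wy":0,"wz":0}
    - {"tx":-0.007,"ty":0,"tz":0,"wx":0,"wy":0,"wz":0}
    - {"tx":-0.015,"ty":0,"tz":0,"wx":0,"wy":0,"wz":0}
    - {"tx":-0.02,"ty":0,"tz":0,"wx":0,"wy":0,"wz":0}
    - {"tx":-0.015,"ty":0,"tz":-0.02,"wx":0,"wy":0,"wz":0}
    - {"tx":0,"ty":0,"tz":-0.035,"wx":0,"wy":0,"wz":0}
    - {"tx":0,"ty":0.03,"tz":-0.035,"wx":0,"wy":0,"wz":0}
    - {"tx":0,"ty":0.05,"tz":-0.03,"wx":0,"wy":0,"wz":0}
    - {"tx":0,"ty":0.05,"tz":-0.02,"wx":0,"wy":0,"wz":0}
    - {"tx":0,"ty":0.05,"tz":0,"wx":0,"wy":0,"wz":0}

```text
time_s: 26.05
tool_pos: [0.4107, -0.1303, 0.241]
orientation: [[0.982, -0.188, 0.003], [-0.188, -0.982, -0.001], [0.003, 0.001, -1.0]]
contact_force: [-0.0, 0.3, 0.0]
width: -0.0001
```

Emit:
send_rows:
  steps:
    - {"tx":0,"ty":0.05,"tz":0,"wx":0,"wy":0,"wz":0}
    - {"tx":0,"ty":0.05,"tz":0,"wx":0,"wy":0,"wz":0}
    - {"tx":0,"ty":0.05,"tz":0,"wx":0,"wy":0,"wz":0}
    - {"tx":0,"ty":0.05,"tz":0,"wx":0,"wy":0,"wz":0}
    - {"tx":0,"ty":0.05,"tz":0,"wx":0,"wy":0,"wz":0}
    - {"tx":0,"ty":0.03,"tz":0,"wx":0,"wy":0,"wz":0}
    - {"tx":0,"ty":0,"tz":0,"wx":0,"wy":0,"wz":0}
    - {"tx":0,"ty":0,"tz":0,"wx":0,"wy":0,"wz":0}
    - {"tx":0,"ty":0,"tz":0,"wx":0,"wy":0,"wz":0}
    - {"tx":0,"ty":0,"tz":0,"wx":0,"wy":0,"wz":0}

```text
time_s: 27.3
tool_pos: [0.3587, -0.4033, 0.2399]
orientation: [[0.982, -0.188, 0.0], [-0.188, -0.982, -0.0], [0.0, 0.0, -1.0]]
contact_force: [-0.3, -0.1, -1.3]
width: 0.0
```

Run:
```python
from h import *
for n in("side","top"):
    im=grab_frame(n);cv2.imwrite(f"pics/{n}12.png",im[:,:,::-1])
s=sense();print(s['time_s'],s['tool_pos'],s['contact_force'])
pin=np.array([.5425,.1226]);
for a,t in((0,'a'),(-7,'b')):
    o=[pin[0],pin[1],CY-np.pi/2+np.radians(a)]
    wire('pics/side12.png','pics/v1.png','side',o,.01,(195,180,70,75),7)
    wire('pics/top12.png','pics/v2.png','top',o,.01,(195,150,70,75),7)
    cv2.imwrite(f'pics/v4{t}.png',cv2.resize(np.hstack([cv2.imread('pics/v1.png'),cv2.imread('pics/v2.png')]),None,fx=.8,fy=.8))
a=cv2.imread('pics/side12.png')[180:255,195:265];b=cv2.imread('pics/top12.png')[150:225,195:265]
cv2.imwrite('pics/v5.png',cv2.resize(np.hstack([a,b]),None,fx=5.5,fy=5.5,interpolation=2))
```

```text
27.4 [ 0.35871175 -0.40365713  0.239838  ] [-0.48417863  0.23781797 -0.07358597]
```

View pics/v4a.png

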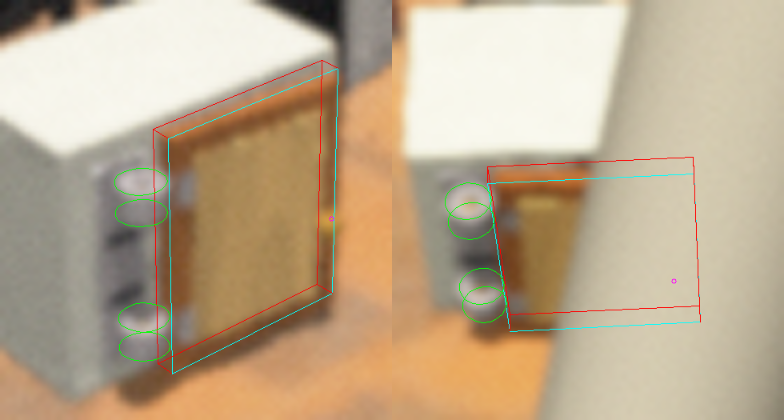

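View pics/v4b.png

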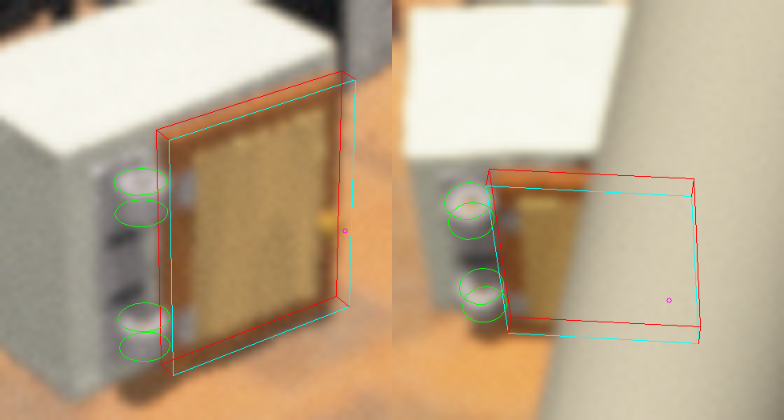

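View pics/v5.png

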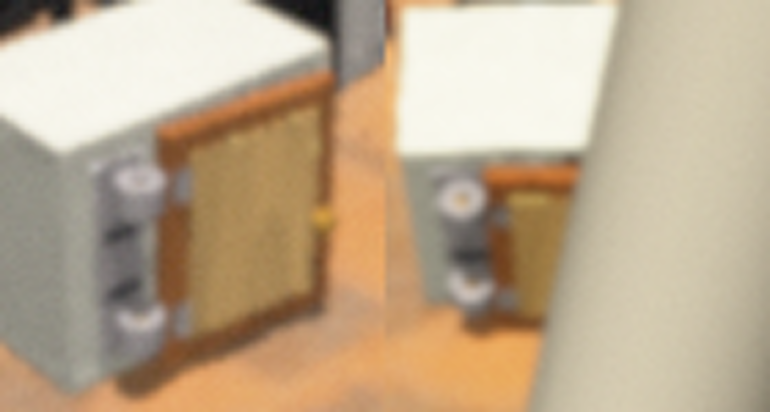

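View pics/top12.png

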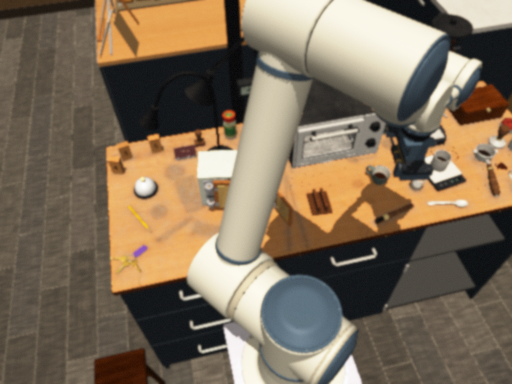

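Run:
```python
from h import *
im=grab_frame("side");cv2.imwrite("pics/side13.png",im[:,:,::-1])
a=cv2.imread('pics/side12.png').astype(float);b=cv2.imread('pics/side13.png').astype(float)
print(np.abs(a-b)[180:255,195:265].mean(),np.abs(a-b)[180:255,100:170].mean())
f=lambda x,y:(195+x/5.5-.41,180+y/5.5-.41)
obs=[('side',(.112,-.016,.06),f(323,216)),('side',(.126,-.006,.14),f(334,77))]
for ang in(0,-2,-4,-6,-8):
    R=Rz(CY-np.pi/2+np.radians(ang));print(ang,[(proj(n,R@np.array(X)+[.5425,.1226,.01])[0]-u).round(1) for n,X,u in obs])
s0=cv2.imread('pics/side0.png').astype(float)
print('bystander diff',np.abs(s0-b)[240:355,100:215].mean(),np.abs(s0-b)[180:240,50:130].mean())
```

```text
1.6231746031746033 2.2596190476190476
0 [array([-0.2, -0.7]), array([-0.5, -1.9])]
-2 [array([ 0.5, -0.1]), array([ 0.4, -1.3])]
-4 [array([1.2, 0.5]), array([ 1.4, -0.7])]
-6 [array([1.9, 1.1]), array([ 2.2, -0.2])]
-8 [array([2.5, 1.8]), array([3.1, 0.5])]
bystander diff 1.8087460617517328 2.928125
```

```bash
python3 -c "
from workcell import *
print(finish_job())"
```

```text
the job is handed in; nothing more can be done
None
```

The larger door, the one in the dark stand, is hung on both pins and swung shut. The job is handed in; no verdict was reported.

I gripped the door at its top edge, lifted it out and brought it in from the front. Both sockets slid over the pins without touching the tips. I lowered it until the shoulders took its weight: the vertical reading went from -2.6 to +5.7 N, with the origin about 10 mm up. I then let go and pushed the outer face round with the closed fingers.

**Pins:** In the images they stood about 2 mm to the right of mid-slot. The cupboard outline placed the pins about 2 mm off in depth from where I saw them directly. I aimed at the spot seen directly, and it fitted at the first try.

**Last checks:**
- **Shut:** The last side picture puts the door 1 to 2 degrees from fully shut, so the free edge is 2 to 4 mm ahead of the pin line against the 16 mm allowed. I stopped without pressing it onto the buffers.
- **Picture mismatch:** The two points I measured disagree slightly. The knob suggests 0 to 2 degrees, and the top corner leaves about 1 to 2 pixels unexplained. In the top view the arm hid the free edge.
- **At rest:** Two pictures in a row show no change at the door.
- **Left alone:** The side view shows the bell, pencil and keys unchanged. I did not compare the cup and brush image to image, but the arm stayed well above them. The gripper was away from everything, reading no force.

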